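# Turn the manifold cover over with the spatula

### The job

The degreased manifold cover lies red side up on the blue-railed stand and must not be touched with the gripper: get the spatula out of its rack, lay it flat on the bench, let go and take it again so that you can slide its blade under the cover, lift the cover off the stand, and with a turn of the wrist flip it over onto the green mat, so that it lies flat and wholly on the mat with its ribbed back up. Then lay the spatula flat on the bare bench, blade down, clear of mat, cover, stand and rack, and let go; leave the other things where they are.

Things in the scene. Friction and masses are not known exactly. Their poses are not given: they have to be found in the camera images.
- cover: Cover: flat plate 110 (x) by 100 (y) by 6 mm, about 150 g, red front on +z, bare aluminium back on -z; origin at the slab's centre. On the back two ribs along y at x = +38 and -38 mm: 4 mm thick (72 mm free between them), 80 mm long, 6 mm high. Starts loose and level on the stand, red up, x and y along the stand's, slab centre 29 mm above the bench.
- stand: Low fixed stand under the cover: two blue rails along its y, 130 mm long, 14 mm wide, tops 26 mm above the bench, centred at x = +50 and -50 mm (86 mm free between them, both ends open), on a 3 mm base plate. 17 mm of free height between base plate and the cover's ribs. Origin on the bench under its centre.
- mat: Green mat fixed on the bench, 260 mm (x) by 200 mm (y), 4 mm thick. Origin at the centre of its underside, on the bench.
- rack: Fixed wooden slot rack holding the spatula at the start. Slot along its y, from y = -42 to +50 mm, 9 mm wide, open at the top and both ends, floor 10 mm and wall tops 56 mm above the bench; walls 14 mm thick, foot 70 mm wide (x). Origin on the bench under the slot. The spatula stands in it on a long blade edge: spatula x along rack +y, spatula z along rack +x, leaning up to 0.15 rad.
- spatula: Cranked spatula, 210 g, balance point about 22 mm behind the blade's centre. Steel blade 110 (x) by 60 (y) by 3 mm; origin at the centre of its underside, x to the free tip, z its upper side. A 10 mm neck climbs from the blade's rear (x = -54 mm) to a round orange handle. Laid on the bench it lies level on its blade, handle in the air.
- spatula_grip (a point): Point on the spatula's handle axis, at spatula x = -125, y = 0, z = 52 mm, same axes as the spatula. The handle is 22 mm in diameter, parallel to spatula x, from x = -85 to -200 mm. In the rack its axis is 40 mm above the bench, 52 mm from the slot on the rack's +x side.
- tape: Bystander: roll of black tape lying flat, 68 mm across, 20 mm high; origin at its underside or on its axis.
- coupling: Bystander: brass pipe coupling, 42 mm across, 45 mm high; origin at its underside or on its axis.
- degreaser: Bystander: white spray-cleaner bottle with red cap, 56 mm across, 150 mm high; origin at its underside or on its axis.
- actuator: Bystander: red valve actuator, 40 mm across, 80 mm high; origin at its underside or on its axis.
- wrench: Bystander: steel wrench lying flat; origin at its underside or on its axis.
- valve: Bystander: small blue valve head with steel cap, 38 mm across, 50 mm high; origin at its underside or on its axis.
- pot: Bystander: open steel pot, 80 mm across, 70 mm high; origin at its underside or on its axis.

How it is judged:
On the way, in this order (a step that is already met when the one before it is completed fails the run):
1. the spatula has been laid flat on the bench, blade down, and let go (angle between spatula's own z axis and vertical below 0.12 rad and height (world z) of spatula below 0.006 m and contact force between the fingers and spatula below 0.05 N and contact force between spatula and rack below 0.05 N), for 0.2 s.
2. the cover is lifted clear of the stand on the spatula, red side still up (height (world z) of cover above 0.045 m and angle between cover's own z axis and vertical below 0.5 rad and contact force between spatula and cover above 0.3 N and contact force between cover and stand below 0.05 N), for 0.2 s.
At the end, for the whole second after the job is handed in: The cover lies at rest on the mat, ribbed back up, within 0.1 rad of level and below 14 mm (slab centre), its centre within 82 mm (mat x) and 53 mm (mat y) of the mat's centre. The spatula lies at rest, blade down on the bench, within 0.12 rad of level, touching neither cover, mat, stand nor rack (angle between cover's own z axis and vertical above 3.04 rad and x of cover in the frame of mat between -0.082 and 0.082 m and y of cover in the frame of mat between -0.053 and 0.053 m and height (world z) of cover below 0.014 m and linear speed of each of cover, spatula below 0.02 m/s and angle between spatula's own z axis and vertical below 0.12 rad and height (world z) of spatula below 0.006 m and contact force between spatula and cover below 0.05 N and contact force between spatula and mat below 0.05 N and contact force between spatula and stand below 0.05 N and contact force between spatula and rack below 0.05 N).
It fails at once if the gripper or arm touches the cover (contact force between any of the fingers, the arm and cover above 0.3 N).
It fails at once if another thing is moved by more than 30 mm (distance of any of tape, coupling, degreaser, actuator, wrench, valve, pot from where it was at the start of the episode above 0.03 m).
It also fails if it takes over 72 s, if anything falls off the work surface, if the arm or the gripper's body presses on something with over 40 N, if the wrist force passes 120 N, or if a joint passes its speed limit or range.

### The arm

A 6-joint arm with a two-finger parallel gripper is mounted at the origin on the work surface. World frame = base frame: x ahead of the robot, y to its left, z up, the work surface at z = 0. Lengths are in m, angles in rad, forces in N, time in s.
With the tool pointing down it reaches from about 0.4 to 0.825 m from the base axis. Payload 7 kg.
Tool frame: the origin (TCP) lies midway between the tips of the shut fingers; the grasp point (between the pads) lies hold_point_z behind it (hold_point_z is the distance from the TCP to the grasp point, in m); z points along the fingers, y is the line along which they close (so a half turn about z gives the same grasp; the last joint's range is limited). The gripper opens to 88 mm and grips with 3 to 60 N. Pads are 19 mm wide; open, the fingers measure 130 mm over their backs; the gripper's body (78 mm by 193 mm) begins 47 mm behind the grasp point.
Start: joints at [-1.047, 0.359, 0.012, 0, -1.224, -0.288], TCP at [0.158, -0.656, 0.199] pointing down, gripper open.
Joint ranges: [-3.07, 3.07], [-1.43, 2.12], [-1.02, 1.25], [-3.03, 1.67], [-3.05, -0], [-3.03, 3.03]. Speed limits (rad/s): [2.39, 2.39, 3.01, 3.14, 3.14, 3.14].

### API

Orientations are given as [roll, pitch, yaw] about the fixed x, y, z axes, in that order (R = Rz(yaw) Ry(pitch) Rx(roll)).
In Python, from station import * gives the robot as it stands.
- The arm moves only by the tool apply_moves, never from a script. Its argument "steps" is a list of rows, each an object with "translation": the shift along the world's x, y, z scaled (see below), a list of three; "rotation": the turn, a rotation vector about the world's x, y, z scaled (see below), a list of three. A call has exactly 10 rows; each row is the pose to reach, as a shift and turn from the pose commanded when the call began; what a row does not reach only later rows make up. The controller multiplies each number of a shift by 250 mm and each number of a turn by 30 degrees. A row lasts 1/12 s, in which the tool goes at most 41.7 mm and 7.16 degrees, less where a joint would pass 70% of its speed; a pose out of reach is approached as far as the arm can. A call with a number of a shift or a turn outside -1 to 1 is refused whole. A call with a gripper value outside its range is refused whole. "jaw" is the closure, from -1 (fully open) to 1 (shut), so that 0 is half open, set as the call begins (left out, the last holds). The fingers move at their own pace and stop on an object; "newtons" is the grip in N (left out, the last holds). Time passes only in rows, so rows that repeat a pose let the fingers close, or fill a call up. It gives the time, the measured TCP pose, the force, the opening and the grip force at its end, in the units of the state.
- get_state(): the state, without advancing time (a new reading comes with each control period).
- grab_frame(name): name is "scene" or "top" or "wrist"; returns the picture (384x512x3 uint8, blue, green, red); there is no depth.
- camera_model(name): a dict with "fx", "fy", "cx", "cy" (pixels), "k1" (the pictures are not rectified: a ray, as slopes to the right and down, at radius r is drawn at 1 + k1 r^2 times it, then the intrinsics apply), "xyz" and "rotation" of the camera in the world. Camera axes: x right, y down, z forward; pixel columns grow to the right and rows downward; lengths in m; the calibration is good to about 2 mm. A picture is of the moment at which its call begins: read the wrist's pose just before it. camera_model takes no time and is no camera call; for the wrist camera it gives the pose at the moment of the call.
- job_done(): hands the job in; it is judged then, once.
The state is a dict: "t": time; "q": joint angles; "qd": joint speeds; "joint_efforts": joint torques, N m; "eef_pos": TCP position; "ee_rot": TCP orientation; "force": force on the tool from outside, world axes, zero at the start; "moment": the same for the moment, N m; "width": finger opening in m; "gripper_force": force on a finger pad.
Only numpy, scipy, OpenCV 4.12 (cv2) and the standard library are available. Lean on these libraries where they do the work, as an engineer would, in place of code of your own. Each camera call takes 0.05 s, during which the arm holds its last target. There are 200 camera calls.

## Working session

There is one attempt and no reset: what is moved stays moved. The work goes in short steps, Python scripts to look and compute and a tool call to move; the robot and the scene stay as the last step left them, time stands still between calls to the robot, and variables do not carry over. Pictures are saved under pics/ and viewed, at most 10 in all, crops included, and the job is handed in when it is done.

Besides the shell and the picture viewer there is one more tool, called after ">>>" in YAML: its name, and indented under it one key for each argument. apply_moves: Moves the arm, as the interface text tells. Shifts and turns lie within -1 to 1; 1 stands for 250 mm of shift or 30 degrees of turn. Its arguments: {"type":"object","properties":{"steps":{"type":"array"},"jaw":{"type":"number"},"newtons":{"type":"number"}},"required":["steps"]}

```bash
mkdir -p pics; ls; python3 - <<'E'
from station import *
import cv2
s=get_state();print(s)
for n in("top","scene"):
    cv2.imwrite(f"pics/{n}0.png",grab_frame(n));print(n,camera_model(n))
print(camera_model("wrist"))
E
```

```text
pics
{'t': 0.0, 'q': array([-1.04691406e+00,  3.59401772e-01,  1.10380289e-02, -3.48495063e-04,
       -1.22407776e+00, -2.88082296e-01]), 'qd': array([ 8.06000915e-07,  1.18528226e-03, -1.77379188e-06, -4.59251295e-04,
        1.47626387e-03,  6.89121381e-04]), 'joint_efforts': array([-6.14140981e-05, -5.82718313e+01,  2.93056995e+01,  6.99693963e+00,
        6.89837529e-03, -1.31207166e-04]), 'eef_pos': array([ 0.15752412, -0.65580694,  0.19760432]), 'ee_rot': array([ 3.13992219e+00, -1.53360550e-04, -2.90591125e+00]), 'force': array([-0.89891475,  0.86612593,  0.6140065 ]), 'moment': array([0.01620355, 0.02389866, 0.03019306]), 'gripper_force': 0.0, 'width': 0.08767648084997229}
top {'fx': 481.5815277620637, 'fy': 481.5815277620637, 'cx': 260.1153109432588, 'cy': 190.71383040031927, 'k1': -0.11573342893741645, 'xyz': array([ 0.37600107, -0.0489813 ,  1.44412657]), 'rotation': array([-3.0007784 ,  0.01275123, -1.57204136])}
scene {'fx': 381.174959133757, 'fy': 381.174959133757, 'cx': 253.5114041694276, 'cy': 187.2691606202638, 'k1': 0.021662975072506842, 'xyz': array([1.1500507 , 0.64575088, 1.02665106]), 'rotation': array([-2.39859841e+00, -1.98136127e-03,  2.46030060e+00])}
{'fx': 296.655344192225, 'fy': 296.655344192225, 'cx': 252.12105915381008, 'cy': 191.0405713675551, 'k1': 0.0032907255188714046, 'xyz': array([ 0.09295417, -0.67159605,  0.38367913]), 'rotation': array([ 2.89420702e+00, -7.98275816e-05,  1.80735084e+00])}
```

View pics/top0.png

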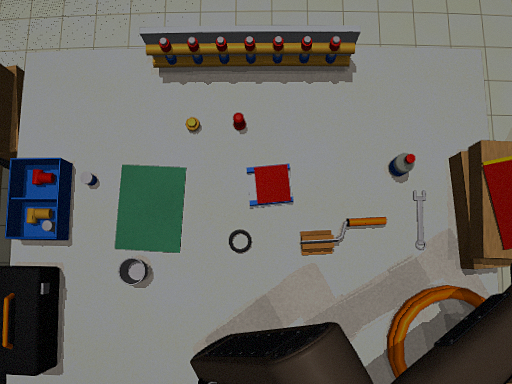

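View pics/scene0.png

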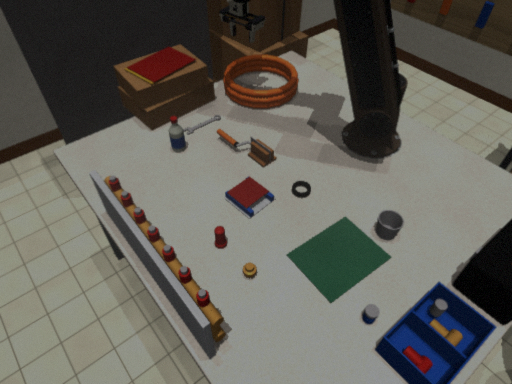

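```bash
cat > h.py <<'E'
from station import *
import cv2, numpy as np
from scipy.spatial.transform import Rotation as Ro
def ray(m,px):
    K=np.array([[m['fx'],0,m['cx']],[0,m['fy'],m['cy']],[0,0,1.]])
    u=cv2.undistortPoints(np.float64(px).reshape(-1,1,2),K,np.array([m['k1'],0,0,0.])).reshape(-1,2)
    return (Ro.from_euler('xyz',m['rotation']).as_matrix()@np.c_[u,np.ones(len(u))].T).T
def plane(m,px,z):
    d=ray(m,px); return m['xyz']+d*((z-m['xyz'][2])/d[:,2])[:,None]
def blobs(img,lo,hi,amin=30,roi=None):
    k=cv2.inRange(cv2.cvtColor(img,cv2.COLOR_BGR2HSV),np.array(lo),np.array(hi))
    if roi: 
        z=np.zeros_like(k);x0,y0,x1,y1=roi;z[y0:y1,x0:x1]=k[y0:y1,x0:x1];k=z
    cs,_=cv2.findContours(k,cv2.RETR_EXTERNAL,cv2.CHAIN_APPROX_NONE)
    return sorted([c for c in cs if cv2.contourArea(c)>=amin],key=cv2.contourArea,reverse=True),k
def rect(m,c,z):
    p=plane(m,c.reshape(-1,2),z)[:,:2]*1000
    r=cv2.minAreaRect(p.astype(np.float32)); return r, cv2.boxPoints(r)
E
python3 - <<'E'
from h import *
import station; print([n for n in dir(station) if not n.startswith('_')], getattr(station,'hold_point_z',None))
np.set_printoptions(precision=1,suppress=True)
img=cv2.imread("pics/top0.png");m=camera_model("top")
for n,lo,hi,z,roi in [("mat",(65,80,40),(90,255,255),.004,(100,150,200,260)),
 ("cover",(0,150,80),(6,255,255),.032,(240,155,300,215)),
 ("rails",(105,120,60),(125,255,255),.026,(240,155,300,215)),
 ("handle",(8,150,120),(22,255,255),.040,(335,205,395,240)),
 ("rack",(5,60,60),(20,200,230),.056,(296,225,336,260))]:
    b,_=blobs(img,lo,hi,5,roi)
    for c in b[:4]:
        r,bx=rect(m,c,z);print(n,cv2.contourArea(c),np.array(r[0]),np.array(r[1]),r[2],bx.ravel())
for n,p,z in [("tape",(240,241),.02),("degr",(409,159),.15),("act",(238,116),.08),("wrench",[420,220],0),("valve",(92,178),.05),("pot",(134,271),.07),("coup",(193,124),.045)]: print(n,1000*plane(m,p,z)[0])
cv2.imwrite("pics/crop.png",cv2.resize(img[150:265,230:400],None,fx=4,fy=4,interpolation=cv2.INTER_CUBIC))
E
```

```text
['Unreachable', 'camera_model', 'get_state', 'grab_frame', 'hold_point_z', 'job_done'] 0.0188
mat 5283.5 [529.5 303.7] [199.4 258.1] 86.99522399902344 [395.4 210.9 653.2 197.4 663.6 396.5 405.9 410. ]
cover 1088.0 [597.9 -66.6] [107.1  97.1] 5.060811996459961 [ 540.2  -22.9  548.8 -119.7  655.5 -110.2  647.   -13.5]
rails 26.5 [541.8 -11.5] [14.9 20.8] 0.0905826985836029 [534.3  -1.1 534.4 -21.9 549.3 -21.8 549.3  -1.1]
rails 23.0 [641.3  -0.9] [15.2 18. ] 0.16313186287879944 [633.7   8.  633.8 -10.  649.   -9.9 648.9   8.1]
rails 8.5 [ 547.5 -116.4] [11.8 26.6] 29.67003059387207 [ 535.8 -107.8  549.  -130.9  559.2 -125.   546.  -101.9]
handle 183.5 [ 484.5 -344.6] [106.5  17.6] 89.69721221923828 [ 475.5 -397.8  493.1 -397.9  493.6 -291.4  476.  -291.3]
rack 297.5 [ 405.1 -195.4] [32.7 97.9] 2.717820882797241 [ 386.4 -147.3  391.  -245.   423.7 -243.5  419.1 -145.8]
rack 234.5 [ 444.4 -193.6] [27.6 95. ] 2.5900323390960693 [ 428.5 -146.8  432.8 -241.7  460.3 -240.4  456.  -145.5]
tape [428.3  28.4  20. ]
degr [ 646.7 -444.   150. ]
act [791.2  32.8  80. ]
wrench [ 489.6 -515.3    0. ]
valve [613.6 471.6  50. ]
pot [340.3 328.9  70. ]
coup [778.  170.6  45. ]
```

View pics/crop.png

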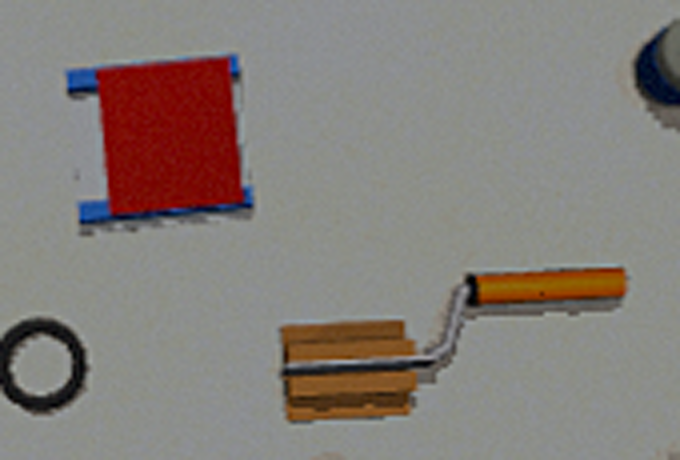

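```bash
cat >> h.py <<'E'
def Rt(tilt,yaw=-1.524):
    """tool pointing down with yaw, then tilted: +tilt (deg) about the spatula x axis's horizontal dir (points the tool to -x)"""
    R=Ro.from_euler('xyz',[np.pi,0,yaw]); ax=-R.apply([1,0,0]); return Ro.from_rotvec(np.radians(tilt)*ax)*R
def go(p,R,n=1,s=None):
    s=s or get_state(); R0=Ro.from_euler('xyz',s['ee_rot'])
    rv=np.degrees((R*R0.inv()).as_rotvec())/30; t=(np.array(p)-np.array(s['eef_pos']))/.25
    print('t',np.round(t,3),'r',np.round(rv,3),'each /%d:'%n,np.round(t/n,3),np.round(rv/n,3))
E
python3 - <<'E'
from h import *
go([.537,-.327,.132],Rt(30),3)
E
```

```text
t [ 1.518  1.316 -0.263] r [0.649 0.863 2.575] each /3: [ 0.506  0.439 -0.088] [0.216 0.288 0.858]
```

>>> apply_moves:
  steps:
    - {"translation":[0.5,0.44,0.1],"rotation":[0.216,0.288,0.858]}
    - {"translation":[0.5,0.44,0.1],"rotation":[0.216,0.288,0.858]}
    - {"translation":[0.5,0.44,0.1],"rotation":[0.216,0.288,0.858]}
    - {"translation":[0.5,0.44,0.1],"rotation":[0.216,0.288,0.858]}
    - {"translation":[0.5,0.44,0.1],"rotation":[0.216,0.288,0.858]}
    - {"translation":[0.5,0.44,0.1],"rotation":[0.216,0.288,0.858]}
    - {"translation":[0.5,0.44,0.1],"rotation":[0.216,0.288,0.858]}
    - {"translation":[0.5,0.44,0.1],"rotation":[0.216,0.288,0.858]}
    - {"translation":[0.5,0.44,0.1],"rotation":[0.216,0.288,0.858]}
    - {"translation":[0.5,0.44,0.1],"rotation":[0.216,0.288,0.858]}
  jaw: 0.2
  newtons: 60

```text
t: 0.93
eef_pos: [0.2814, -0.5469, 0.2235]
ee_rot: [2.974, -0.084, -2.45]
force: [0.5, 0.7, 0.8]
width: 0.0358
gripper_force: 0.0
```

>>> apply_moves:
  steps:
    - {"translation":[0.5,0.44,0],"rotation":[0.216,0.288,0.858]}
    - {"translation":[0.5,0.44,0],"rotation":[0.216,0.288,0.858]}
    - {"translation":[0.5,0.44,0],"rotation":[0.216,0.288,0.858]}
    - {"translation":[0.5,0.44,0],"rotation":[0.216,0.288,0.858]}
    - {"translation":[0.5,0.44,0],"rotation":[0.216,0.288,0.858]}
    - {"translation":[0.5,0.44,0],"rotation":[0.216,0.288,0.858]}
    - {"translation":[0.5,0.44,0],"rotation":[0.216,0.288,0.858]}
    - {"translation":[0.5,0.44,0],"rotation":[0.216,0.288,0.858]}
    - {"translation":[0.5,0.44,0],"rotation":[0.216,0.288,0.858]}
    - {"translation":[0.5,0.44,0],"rotation":[0.216,0.288,0.858]}

```text
t: 1.77
eef_pos: [0.4065, -0.4373, 0.224]
ee_rot: [2.788, -0.084, -1.985]
force: [-0.4, 0.5, 0.1]
width: 0.0354
gripper_force: 0.0
```

>>> apply_moves:
  steps:
    - {"translation":[0.5,0.44,-0.1],"rotation":[0.216,0.288,0.858]}
    - {"translation":[0.5,0.44,-0.1],"rotation":[0.216,0.288,0.858]}
    - {"translation":[0.5,0.44,-0.1],"rotation":[0.216,0.288,0.858]}
    - {"translation":[0.5,0.44,-0.1],"rotation":[0.216,0.288,0.858]}
    - {"translation":[0.5,0.44,-0.1],"rotation":[0.216,0.288,0.858]}
    - {"translation":[0.5,0.44,-0.1],"rotation":[0.216,0.288,0.858]}
    - {"translation":[0.5,0.44,-0.1],"rotation":[0.216,0.288,0.858]}
    - {"translation":[0.5,0.44,-0.1],"rotation":[0.216,0.288,0.858]}
    - {"translation":[0.5,0.44,-0.1],"rotation":[0.216,0.288,0.858]}
    - {"translation":[0.5,0.44,-0.1],"rotation":[0.216,0.288,0.858]}

```text
t: 2.6
eef_pos: [0.5318, -0.3276, 0.1995]
ee_rot: [2.621, -0.001, -1.527]
force: [0.2, -0.1, -0.1]
width: 0.0353
gripper_force: 0.0
```

```bash
python3 - <<'E'
from h import *
np.set_printoptions(precision=3,suppress=True)
s=get_state();print(s['t'],s['q'],s['eef_pos'],s['ee_rot'],s['width'])
m=camera_model("wrist");img=grab_frame("wrist");cv2.imwrite("pics/w1.png",img)
b,_=blobs(img,(6,150,80),(22,255,255),200)
for c in b[:3]: print(cv2.contourArea(c),cv2.boundingRect(c),rect(m,c,.04))
go([.477,-.327,.028],Rt(30))
E
```

```text
2.6 [-0.169  0.593  0.229  0.107 -1.717  0.2  ] [ 0.532 -0.328  0.2  ] [ 2.621 -0.001 -1.527] 0.03525101899870879
12128.5 (338, 0, 174, 126) (((64.73248291015625, -499.858642578125), (483.22296142578125, 203.25340270996094), 11.98525333404541), array([[-192.716, -450.62 ],
       [-150.508, -649.443],
       [ 322.181, -549.097],
       [ 279.973, -350.274]], dtype=float32))
1484.0 (208, 115, 21, 94) (((485.76629638671875, -341.3986511230469), (21.79277992248535, 111.55134582519531), 2.9036777019500732), array([[ 472.058, -286.247],
       [ 477.709, -397.655],
       [ 499.474, -396.551],
       [ 493.823, -285.143]], dtype=float32))
t [-0.22   0.001 -0.686] r [0.001 0.005 0.005] each /1: [-0.22   0.001 -0.686] [0.001 0.005 0.005]
```

View pics/w1.png

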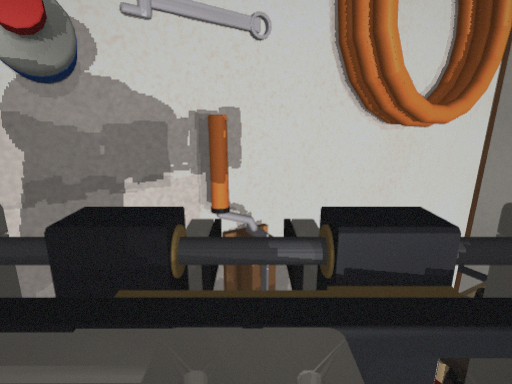

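>>> apply_moves:
  steps:
    - {"translation":[-0.04,0.005,-0.15],"rotation":[0,0,0]}
    - {"translation":[-0.06,0.01,-0.3],"rotation":[0,0,0]}
    - {"translation":[-0.075,0.01,-0.44],"rotation":[0,0,0]}
    - {"translation":[-0.075,0.01,-0.444],"rotation":[0,0,0]}
    - {"translation":[-0.103,0.01,-0.493],"rotation":[0,0,0]}
    - {"translation":[-0.132,0.01,-0.542],"rotation":[0,0,0]}
    - {"translation":[-0.16,0.01,-0.59],"rotation":[0,0,0]}
    - {"translation":[-0.189,0.01,-0.639],"rotation":[0,0,0]}
    - {"translation":[-0.217,0.01,-0.688],"rotation":[0,0,0]}
    - {"translation":[-0.217,0.01,-0.688],"rotation":[0,0,0]}

```text
t: 3.48
eef_pos: [0.477, -0.324, 0.0267]
ee_rot: [2.618, 0.0, -1.526]
force: [-0.7, 0.7, -0.9]
width: 0.0351
gripper_force: 0.0
```

>>> apply_moves:
  steps:
    - {"translation":[0,0,0],"rotation":[0,0,0]}
    - {"translation":[0,0,0],"rotation":[0,0,0]}
    - {"translation":[0,0,0],"rotation":[0,0,0]}
    - {"translation":[0,0,0],"rotation":[0,0,0]}
    - {"translation":[0,0,0],"rotation":[0,0,0]}
    - {"translation":[0,0,0],"rotation":[0,0,0]}
    - {"translation":[0,0,0],"rotation":[0,0,0]}
    - {"translation":[0,0,0],"rotation":[0,0,0]}
    - {"translation":[0,0,0],"rotation":[0,0,0]}
    - {"translation":[0,0,0],"rotation":[0,0,0]}
  jaw: 1

```text
t: 4.32
eef_pos: [0.4784, -0.3238, 0.0265]
ee_rot: [2.619, -0.0, -1.524]
force: [0.2, 0.3, 0.3]
width: 0.0003
gripper_force: 0.0
```

```bash
python3 - <<'E'
from h import *
np.set_printoptions(precision=1,suppress=True)
m=camera_model("top");img=grab_frame("top")
c2=cv2.resize(img[150:265,280:400],None,fx=4,fy=4,interpolation=cv2.INTER_CUBIC)
m2=camera_model("wrist");w=grab_frame("wrist")
cv2.imwrite("pics/m.png",np.vstack([cv2.resize(c2,(512,490))[:, :],])[:480]);
out=np.hstack([cv2.resize(w,(400,300)),cv2.resize(c2,(313,300))]);cv2.imwrite("pics/m.png",out)
s=grab_frame("scene");c=cv2.resize(s[90:200,190:300],(400,400),interpolation=cv2.INTER_CUBIC)
out=cv2.copyMakeBorder(out,0,0,0,87,cv2.BORDER_CONSTANT)[:, :800];cv2.imwrite("pics/m.png",np.vstack([out,np.hstack([cv2.resize(s[90:190,180:313],(399,300),interpolation=cv2.INTER_CUBIC),np.zeros((300,401,3),np.uint8)])]))
E
```

```text
(no output)
```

View pics/m.png

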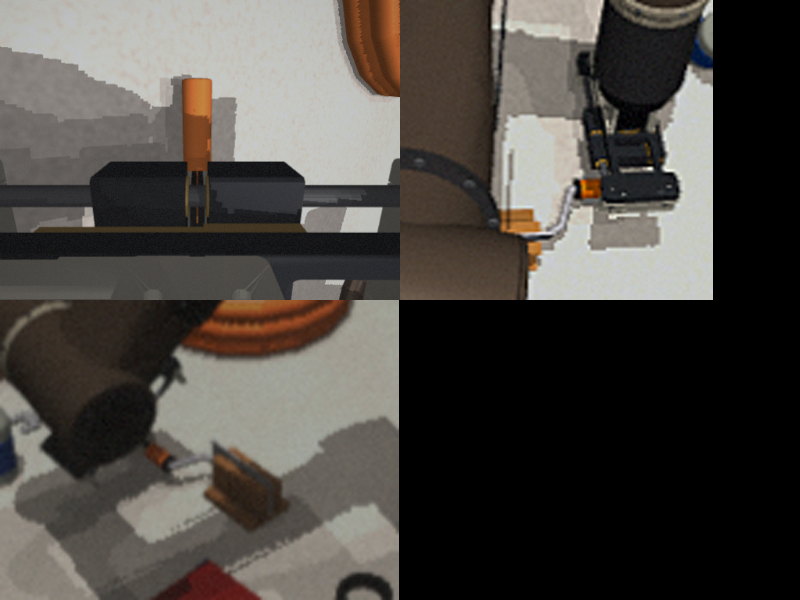

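>>> apply_moves:
  steps:
    - {"translation":[0,0,0],"rotation":[0,0,0]}
    - {"translation":[0,0,0],"rotation":[0,0,0]}
    - {"translation":[0.02,0,0.035],"rotation":[0,0,0]}
    - {"translation":[0.04,0,0.07],"rotation":[0,0,0]}
    - {"translation":[0.06,0,0.104],"rotation":[0,0,0]}
    - {"translation":[0.08,0,0.14],"rotation":[0,0,0]}
    - {"translation":[0.1,0,0.174],"rotation":[0,0,0]}
    - {"translation":[0.12,0,0.208],"rotation":[0,-0.167,0]}
    - {"translation":[0.12,0,0.208],"rotation":[0,-0.167,0]}
    - {"translation":[0.12,0,0.208],"rotation":[0,-0.167,0]}
  jaw: 0.2

```text
t: 5.3
eef_pos: [0.5093, -0.3241, 0.0807]
ee_rot: [2.71, -0.005, -1.525]
force: [-0.5, 0.4, -0.6]
width: 0.0351
gripper_force: 0.0
```

```bash
cat > tri.py <<'E'
from h import *
np.set_printoptions(precision=1,suppress=True)
# handle axis (x at y=-0.36) and height from wrist + scene/top rays
def axis_hits(m,c,zs):
    out=[]
    for z in zs:
        p=plane(m,c.reshape(-1,2),z)*1000
        vx,vy,x0,y0=cv2.fitLine(p[:,:2].astype(np.float32),cv2.DIST_L2,0,.01,.01).ravel()
        r=cv2.minAreaRect(p[:,:2].astype(np.float32)); bx=cv2.boxPoints(r)
        e=np.array(r[0]); a=np.array([vx,vy])*np.sign(vy); 
        out.append((z*1000,e[0]+(-360-e[1])*a[0]/a[1],np.degrees(np.arctan2(-a[0],a[1])),min(r[1]),max(r[1]),bx[:,1].min(),bx[:,1].max()))
    return np.array(out)
E
python3 - <<'E'
from tri import *
import json
m=camera_model("wrist");img=grab_frame("wrist");cv2.imwrite("pics/w2.png",img);s=get_state();print(s['eef_pos'],s['ee_rot'],s['width'])
b,_=blobs(img,(6,150,60),(22,255,255),200,(120,20,330,384))
for c in b[:2]: print(cv2.boundingRect(c));print(axis_hits(m,c,[.02,.03,.04]))
t=cv2.imread("pics/top0.png");b,_=blobs(t,(8,150,80),(22,255,255),50,(335,205,395,240));print(axis_hits(camera_model("top"),b[0],[.02,.03,.04]))
t=cv2.imread("pics/scene0.png");b,_=blobs(t,(6,150,80),(22,255,255),30,(205,120,245,155))
for c in b: print(cv2.boundingRect(c),axis_hits(camera_model("scene"),c,[.02,.03,.04]))
E
```

```text
[ 0.5 -0.3  0.1] [ 2.7 -0.  -1.5] 0.03505225256731526
(244, 108, 27, 129)
[[  20.   477.3    3.4   24.7  115.7 -399.2 -282.4]
 [  30.   482.     3.4   23.6  110.6 -398.5 -286.8]
 [  40.   486.8    3.4   22.5  105.6 -397.9 -291.3]]
[[  20.   487.     2.9   20.6  108.5 -403.9 -294.5]
 [  30.   486.3    2.9   20.5  107.8 -401.4 -292.8]
 [  40.   485.6    2.9   20.3  107.  -398.9 -291.1]]
(217, 129, 19, 16) [[  20.   476.7    0.5   21.   111.5 -417.8 -305.3]
 [  30.   483.5    0.5   20.8  110.4 -407.3 -295.9]
 [  40.   490.3    0.5   20.6  109.3 -396.7 -286.4]]
```

View pics/w2.png

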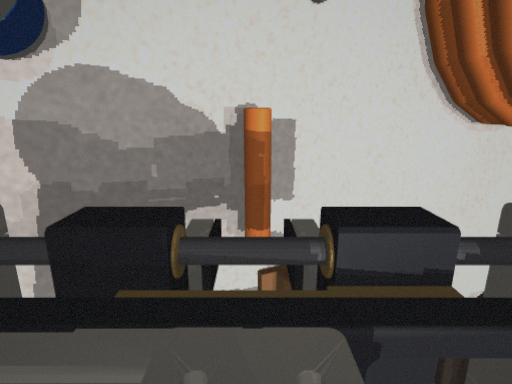

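```bash
python3 - <<'E'
from h import *
s=get_state();m=camera_model("wrist");R=Ro.from_euler('xyz',s['ee_rot'])
C=Ro.from_euler('xyz',m['rotation'])
for o in ([0,0,0],[0,0,-.0188],[0,.0175,0],[0,-.0175,0]):
    p=C.inv().apply(s['eef_pos']+R.apply(o)-m['xyz']);print(o,m['cx']+m['fx']*p[0]/p[2],m['cy']+m['fy']*p[1]/p[2])
go([.4785+.05*.309,-.325,.017+.05*.951],Rt(18,-1.515));go([.4785,-.325,.017],Rt(18,-1.515))
E
```

```text
[0, 0, 0] 250.87228347722095 219.07607168261356
[0, 0, -0.0188] 250.7153126488784 229.58267277080125
[0, 0.0175, 0] 277.38367543346004 219.08942603847964
[0, -0.0175, 0] 224.36485728273126 219.06271932438656
t [-0.059 -0.005 -0.061] r [ 0.021 -0.228  0.019] each /1: [-0.059 -0.005 -0.061] [ 0.021 -0.228  0.019]
t [-0.121 -0.005 -0.251] r [ 0.021 -0.228  0.019] each /1: [-0.121 -0.005 -0.251] [ 0.021 -0.228  0.019]
```

>>> apply_moves:
  steps:
    - {"translation":[-0.03,0,-0.03],"rotation":[0.02,-0.1,0.02]}
    - {"translation":[-0.059,-0.005,-0.061],"rotation":[0.02,-0.228,0.02]}
    - {"translation":[-0.059,-0.005,-0.061],"rotation":[0.02,-0.228,0.02]}
    - {"translation":[-0.074,-0.005,-0.11],"rotation":[0.02,-0.228,0.02]}
    - {"translation":[-0.09,-0.005,-0.156],"rotation":[0.02,-0.228,0.02]}
    - {"translation":[-0.105,-0.005,-0.2],"rotation":[0.02,-0.228,0.02]}
    - {"translation":[-0.113,-0.005,-0.225],"rotation":[0.02,-0.228,0.02]}
    - {"translation":[-0.121,-0.005,-0.251],"rotation":[0.02,-0.228,0.02]}
    - {"translation":[-0.121,-0.005,-0.251],"rotation":[0.02,-0.228,0.02]}
    - {"translation":[-0.121,-0.005,-0.251],"rotation":[0.02,-0.228,0.02]}

```text
t: 6.18
eef_pos: [0.4782, -0.3251, 0.0157]
ee_rot: [2.825, -0.0, -1.514]
force: [-0.2, -0.0, -0.3]
width: 0.0352
gripper_force: 0.0
```

>>> apply_moves:
  steps:
    - {"translation":[0,0,0],"rotation":[0,0,0]}
    - {"translation":[0,0,0],"rotation":[0,0,0]}
    - {"translation":[0,0,0],"rotation":[0,0,0]}
    - {"translation":[0,0,0],"rotation":[0,0,0]}
    - {"translation":[0,0,0],"rotation":[0,0,0]}
    - {"translation":[0,0,0],"rotation":[0,0,0]}
    - {"translation":[0,0,0],"rotation":[0,0,0]}
    - {"translation":[0,0,0],"rotation":[0,0,0]}
    - {"translation":[0,0,0],"rotation":[0,0,0]}
    - {"translation":[0,0,0],"rotation":[0,0,0]}
  jaw: 1

```text
t: 7.02
eef_pos: [0.4783, -0.3251, 0.0159]
ee_rot: [2.827, -0.0, -1.514]
force: [0.0, -0.2, 0.8]
width: 0.0004
gripper_force: 0.6
```

```bash
python3 - <<'E'
from tri import *
m=camera_model("wrist");w=grab_frame("wrist");t=grab_frame("top");s=get_state()
R=Ro.from_euler('xyz',s['ee_rot']);C=Ro.from_euler('xyz',m['rotation'])
p=C.inv().apply(s['eef_pos']-m['xyz']);print(m['cx']+m['fx']*p[0]/p[2],m['cy']+m['fy']*p[1]/p[2],p)
b,_=blobs(w,(6,150,40),(22,255,255),200,(120,20,330,384))
for c in b[:2]: print(cv2.boundingRect(c));print(axis_hits(m,c,[.02,.03,.04]))
cv2.imwrite("pics/m2.png",np.hstack([cv2.resize(w[60:310,150:400],(400,400),interpolation=cv2.INTER_CUBIC),cv2.resize(t[190:260,310:380],(400,400),interpolation=cv2.INTER_CUBIC)]))
E
```

```text
250.7982886800112 218.94984229354452 [-0.   0.   0.2]
(233, 102, 37, 133)
[[  20.   481.1    4.2   23.2   82.9 -399.6 -315.3]
 [  30.   484.3    4.2   21.8   78.1 -398.9 -319.4]
 [  40.   487.5    4.2   20.5   73.3 -398.2 -323.6]]
```

View pics/m2.png

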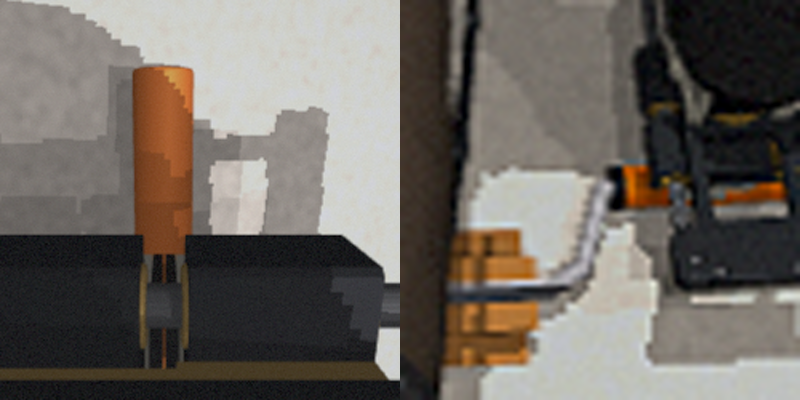

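>>> apply_moves:
  steps:
    - {"translation":[0,0,0.03],"rotation":[0,0,0]}
    - {"translation":[0,0,0.06],"rotation":[0,0,0]}
    - {"translation":[0,0,0.09],"rotation":[0,0,0]}
    - {"translation":[0,0,0.12],"rotation":[0,0,0]}
    - {"translation":[0,0,0.15],"rotation":[0,0,0]}
    - {"translation":[0,0,0.18],"rotation":[0,0,0]}
    - {"translation":[0,0,0.21],"rotation":[0,0,0]}
    - {"translation":[0,0,0.24],"rotation":[0,0,0]}
    - {"translation":[0,0,0.24],"rotation":[0,0,0]}
    - {"translation":[0,0,0.24],"rotation":[0,0,0]}

```text
t: 7.95
eef_pos: [0.4785, -0.3251, 0.0763]
ee_rot: [2.827, -0.0, -1.514]
force: [-0.0, 0.1, -0.8]
width: 0.0002
gripper_force: 0.0
```

```bash
python3 - <<'E'
from tri import *
m=camera_model("wrist");w=grab_frame("wrist");s=get_state();print(s['force'],s['width'],s['gripper_force'],s['eef_pos'],m['xyz'],m['rotation'])
cv2.imwrite("pics/w3.png",w)
b,_=blobs(w,(6,150,40),(22,255,255),200,(120,20,330,384))
for c in b[:2]: print(cv2.boundingRect(c));print(axis_hits(m,c,[.02,.03,.04,.09]))
t=grab_frame("top");b,_=blobs(t,(6,140,60),(22,255,255),20,(325,200,395,240))
for c in b[:3]: print(cv2.boundingRect(c),axis_hits(camera_model("top"),c,[.04]))
E
```

```text
[-0.2  0.2  0.2] 0.0004589316540153737 0.0 [ 0.5 -0.3  0.1] [ 0.5 -0.4  0.3] [ 2.9 -0.3 -3.1]
(214, 107, 29, 111)
[[  20.   481.6    5.7   22.5   91.  -398.4 -306.4]
 [  30.   483.9    5.7   21.5   87.1 -397.9 -309.9]
 [  40.   486.3    5.7   20.6   83.2 -397.4 -313.3]
 [  90.   497.9    5.7   15.7   63.7 -395.  -330.7]]
(349, 219, 13, 7) [[  40.   481.4   -0.4   17.6   35.7 -326.7 -290.9]]
(325, 230, 9, 9) [[  40.   205.   -62.1   23.3   23.3 -243.4 -219.9]]
(369, 220, 14, 5) [[  40.   480.     8.9   11.7   38.8 -388.8 -349.9]]
```

>>> apply_moves:
  steps:
    - {"translation":[0.03,0,0.02],"rotation":[0,0,0]}
    - {"translation":[0.06,0,0.02],"rotation":[0,0,0]}
    - {"translation":[0.073,0,0],"rotation":[0,0,0]}
    - {"translation":[0.073,0,0],"rotation":[0,0,0]}
    - {"translation":[0.06,0,-0.04],"rotation":[0,0,0]}
    - {"translation":[0.047,0,-0.08],"rotation":[0,0,0]}
    - {"translation":[0.034,0,-0.12],"rotation":[0,0,0]}
    - {"translation":[0.021,0,-0.16],"rotation":[0,0,0]}
    - {"translation":[0.008,0,-0.2],"rotation":[0,0,0]}
    - {"translation":[0.008,0,-0.2],"rotation":[0,0,0]}
  jaw: 0.1

```text
t: 8.88
eef_pos: [0.4777, -0.3245, 0.0233]
ee_rot: [2.822, 0.002, -1.515]
force: [-1.1, 0.3, 0.2]
width: 0.0396
gripper_force: 0.0
```

```bash
python3 - <<'E'
from tri import *
w=grab_frame("wrist");t=grab_frame("top");s=grab_frame("scene")
print(get_state()['eef_pos'],get_state()['width'])
A=np.hstack([cv2.resize(w[60:310,130:380],(400,300),interpolation=cv2.INTER_CUBIC),cv2.resize(t[190:260,310:400],(386,300),interpolation=cv2.INTER_CUBIC)])
s0=cv2.imread("pics/scene0.png")
f=lambda x:cv2.resize(x[115:175,200:280],(393,300),interpolation=cv2.INTER_CUBIC)
cv2.imwrite("pics/m3.png",np.vstack([A,np.hstack([f(s0),f(s)])]))
E
```

```text
[ 0.5 -0.3  0. ] 0.0393896755566231
```

View pics/m3.png

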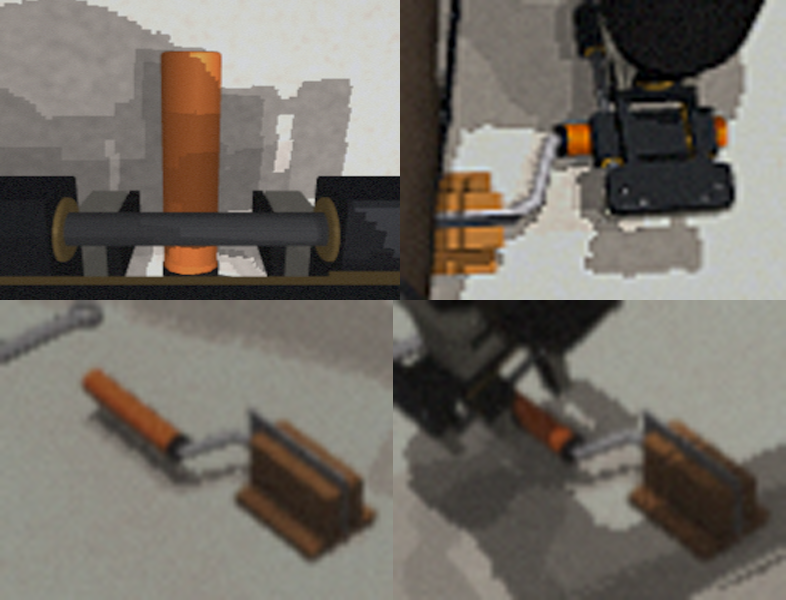

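>>> apply_moves:
  steps:
    - {"translation":[0,0,0],"rotation":[0,0,0]}
    - {"translation":[0,0,0],"rotation":[0,0,0]}
    - {"translation":[0,0,0],"rotation":[0,0,0]}
    - {"translation":[0,0,0],"rotation":[0,0,0]}
    - {"translation":[0,0,0],"rotation":[0,0,0]}
    - {"translation":[0,0,0],"rotation":[0,0,0]}
    - {"translation":[0,0,0],"rotation":[0,0,0]}
    - {"translation":[0,0,0],"rotation":[0,0,0]}
    - {"translation":[0,0,0],"rotation":[0,0,0]}
    - {"translation":[0,0,0],"rotation":[0,0,0]}
  jaw: 0.6
  newtons: 20

```text
t: 9.87
eef_pos: [0.4802, -0.3251, 0.0258]
ee_rot: [2.826, -0.0, -1.514]
force: [0.5, 0.4, -0.1]
width: 0.0176
gripper_force: 0.0
```

```bash
python3 - <<'E'
from tri import *
m=camera_model("wrist");w=grab_frame("wrist");s=grab_frame("scene");t=grab_frame("top")
b,_=blobs(w,(6,150,40),(22,255,255),200,(120,20,330,384))
for c in b[:2]: print(cv2.boundingRect(c));print(axis_hits(m,c,[.03,.04]))
A=np.hstack([cv2.resize(w[60:310,130:380],(400,300),interpolation=cv2.INTER_CUBIC),cv2.resize(t[190:260,310:400],(386,300),interpolation=cv2.INTER_CUBIC)])
f=lambda x:cv2.resize(x[115:175,200:280],(393,300),interpolation=cv2.INTER_CUBIC)
cv2.imwrite("pics/m4.png",np.vstack([A,np.hstack([f(s),f(s)])]))
st=get_state();print(st['width'],st['gripper_force'],st['moment'],st['force'])
E
```

```text
(234, 105, 36, 132)
[[  30.   482.8    3.7   22.6   83.9 -397.8 -312.8]
 [  40.   486.     3.7   21.3   79.  -397.2 -317.1]]
(235, 265, 33, 22)
[[  30.   690.    70.7   15.7   24.8 -295.1 -276.8]
 [  40.   676.8   70.7   14.8   23.3 -300.5 -283.2]]
0.017273823621247224 0.0 [ 0.1 -1.  -0. ] [ 0.1 -0.5 -0.2]
```

View pics/m4.png

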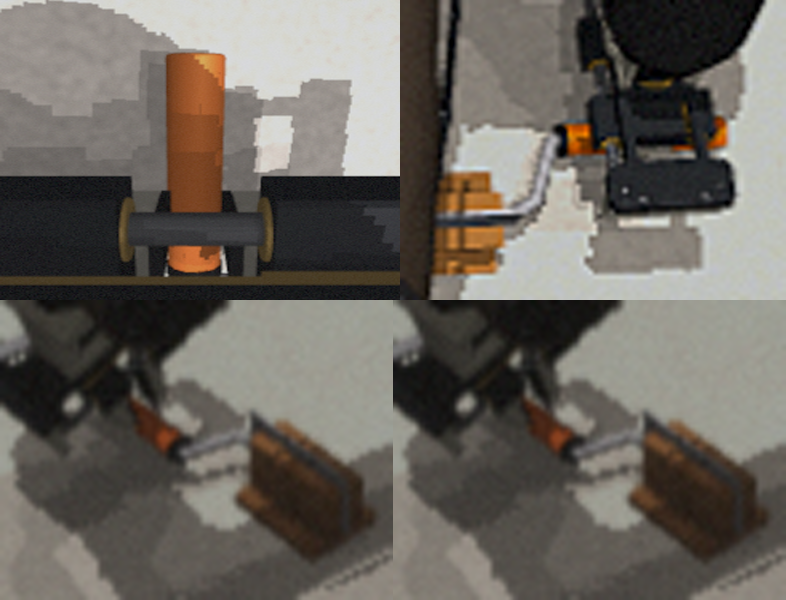

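>>> apply_moves:
  steps:
    - {"translation":[0.01,0,0],"rotation":[0,0,0]}
    - {"translation":[0.02,0,0],"rotation":[0,0,0]}
    - {"translation":[0.03,0,0],"rotation":[0,0,0]}
    - {"translation":[0.035,0,0],"rotation":[0,0,0]}
    - {"translation":[0.04,0,0],"rotation":[0,0,0]}
    - {"translation":[0.045,0,0],"rotation":[0,0,0]}
    - {"translation":[0.05,0,0],"rotation":[0,0,0]}
    - {"translation":[0.055,0,0],"rotation":[0,0,0]}
    - {"translation":[0.06,0,0],"rotation":[0,0,0]}
    - {"translation":[0.06,0,0],"rotation":[0,0,0]}

```text
t: 10.85
eef_pos: [0.4954, -0.3251, 0.0258]
ee_rot: [2.826, -0.0, -1.514]
force: [-0.4, 1.0, -0.8]
width: 0.0174
gripper_force: 0.0
```

```bash
python3 - <<'E'
from tri import *
m=camera_model("wrist");w=grab_frame("wrist");st=get_state();print(st['t'],st['eef_pos']*1000,st['width'],st['gripper_force'],st['moment'],st['force'])
b,_=blobs(w,(6,150,40),(22,255,255),200,(120,20,330,384))
for c in b[:1]: print(cv2.boundingRect(c));print(axis_hits(m,c,[.03,.04]))
t=grab_frame("top");b,_=blobs(t,(6,140,60),(22,255,255),20,(325,200,395,240))
for c in b[:3]: print(cv2.boundingRect(c),axis_hits(camera_model("top"),c,[.04]))
E
```

```text
10.9 [ 495.3 -325.1   25.8] 0.01753104490293968 0.0 [ 0.1 -0.9 -0. ] [ 0.5  1.3 -0. ]
(258, 106, 37, 131)
[[  30.   482.     0.1   23.1   83.4 -398.2 -313.7]
 [  40.   486.3    0.1   21.8   78.6 -397.6 -318. ]]
(348, 217, 13, 9) [[  40.   512.5   28.8   23.1   36.  -327.  -288.2]]
(325, 230, 9, 9) [[  40.   174.6  -64.8   23.3   23.3 -243.4 -219.9]]
```

>>> apply_moves:
  steps:
    - {"translation":[0,0,0.06],"rotation":[0,0,0]}
    - {"translation":[0,0,0.12],"rotation":[0,0,0]}
    - {"translation":[-0.02,0,0.18],"rotation":[0,0,0]}
    - {"translation":[-0.044,0,0.18],"rotation":[0,0,0]}
    - {"translation":[-0.044,0,0.18],"rotation":[0,0,0]}
    - {"translation":[-0.044,0,0.18],"rotation":[0,0,0]}
    - {"translation":[-0.044,0,0.15],"rotation":[0,0,0]}
    - {"translation":[-0.044,0,0.12],"rotation":[0,0,0]}
    - {"translation":[-0.044,0,0.08],"rotation":[0,0,0]}
    - {"translation":[-0.044,0,0.08],"rotation":[0,0,0]}
  jaw: 1

```text
t: 11.78
eef_pos: [0.4825, -0.3244, 0.0427]
ee_rot: [2.822, 0.002, -1.515]
force: [-0.7, -0.3, -0.2]
width: 0.0005
gripper_force: 0.0
```

>>> apply_moves:
  steps:
    - {"translation":[0,0,-0.01],"rotation":[0,0,0]}
    - {"translation":[0,0,-0.02],"rotation":[0,0,0]}
    - {"translation":[0,0,-0.03],"rotation":[0,0,0]}
    - {"translation":[0,0,-0.04],"rotation":[0,0,0]}
    - {"translation":[0,0,-0.04],"rotation":[0,0,0]}
    - {"translation":[0,0,-0.04],"rotation":[0,0,0]}
    - {"translation":[0,0,-0.04],"rotation":[0,0,0]}
    - {"translation":[0,0,-0.04],"rotation":[0,0,0]}
    - {"translation":[0,0,-0.04],"rotation":[0,0,0]}
    - {"translation":[0,0,-0.04],"rotation":[0,0,0]}

```text
t: 12.62
eef_pos: [0.4842, -0.3251, 0.036]
ee_rot: [2.827, -0.0, -1.514]
force: [0.0, -0.6, -0.3]
width: 0.0005
gripper_force: 0.0
```

```bash
python3 - <<'E'
from tri import *
m=camera_model("wrist");w=grab_frame("wrist");st=get_state();print(st['t'],st['eef_pos']*1000,st['width'],st['gripper_force'],st['moment'],st['force'])
b,_=blobs(w,(6,150,40),(22,255,255),200,(120,20,330,384))
for c in b[:1]: print(cv2.boundingRect(c));print(axis_hits(m,c,[.03,.04]))
for n in ("wrist","top","scene"): cv2.imwrite(f"pics/p_{n}.png",grab_frame(n))
E
```

```text
12.6667 [ 484.2 -325.1   35.9] 0.0004910242742058265 0.0 [ 0.1 -0.9  0. ] [ 0.   0.5 -0.1]
(236, 106, 34, 130)
[[  30.   482.8    3.2   22.3   86.1 -397.9 -310.6]
 [  40.   486.1    3.2   21.1   81.4 -397.3 -314.8]]
```

```bash
python3 - <<'E'
from h import *
st=get_state();R=Ro.from_euler('xyz',st['ee_rot']);T=st['eef_pos']
pts=[(T,(0,255,0)),(T+R.apply([0,0,-.0188]),(255,255,0)),(np.array([.4845,-.325,.04]),(255,0,255)),(np.array([.488,-.397,.04]),(255,0,255)),(np.array([.4825,-.29,.04]),(255,0,255))]
def proj(m,p):
    K=np.array([[m['fx'],0,m['cx']],[0,m['fy'],m['cy']],[0,0,1.]]);C=Ro.from_euler('xyz',m['rotation'])
    q=C.inv().apply(p-m['xyz']);return cv2.projectPoints(q.reshape(1,3),np.zeros(3),np.zeros(3),K,np.array([m['k1'],0,0,0.]))[0].ravel()
out=[]
for n,(x0,y0,x1,y1),sz in (("wrist",(150,80,350,305),(400,450)),("scene",(195,95,275,185),(400,450))):
    im=cv2.imread(f"pics/p_{n}.png");m=camera_model(n);c=cv2.resize(im[y0:y1,x0:x1],sz,interpolation=cv2.INTER_CUBIC);c=cv2.convertScaleAbs(c,alpha=1.5,beta=20)
    for p,col in pts:
        u=proj(m,p);print(n,u.round(1));f=sz[0]/(x1-x0);g=sz[1]/(y1-y0);cv2.circle(c,(int((u[0]-x0)*f),int((u[1]-y0)*g)),4,col,1)
    out.append(c)
cv2.imwrite("pics/p.png",np.hstack(out))
E
```

```text
wrist [250.8 219. ]
wrist [250.6 229.5]
wrist [252.3 221.1]
wrist [253.2 105.3]
wrist [252.3 270.1]
scene [229.4 138.7]
scene [228.1 135.9]
scene [229.3 137.9]
scene [218.1 129.4]
scene [235.  142.2]
```

View pics/p.png

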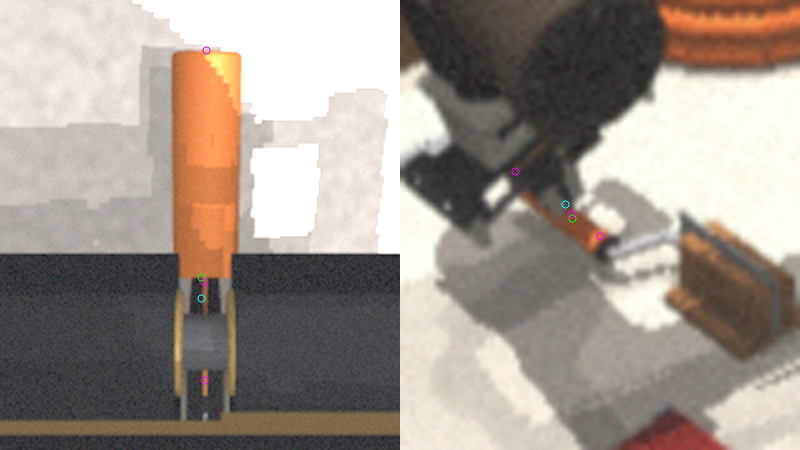

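>>> apply_moves:
  steps:
    - {"translation":[0,0,0.1],"rotation":[0,0,0]}
    - {"translation":[0.02,0.03,0.18],"rotation":[0,0,0]}
    - {"translation":[0.042,0.06,0.18],"rotation":[0,0,0]}
    - {"translation":[0.042,0.06,0.15],"rotation":[0,0,0]}
    - {"translation":[0.042,0.06,0.138],"rotation":[0,0,0]}
    - {"translation":[0.028,0.06,0.096],"rotation":[0,0,0]}
    - {"translation":[0.014,0.06,0.053],"rotation":[0,0,0]}
    - {"translation":[0.001,0.06,0.012],"rotation":[0,0,0]}
    - {"translation":[-0.012,0.06,-0.03],"rotation":[0,0,0]}
    - {"translation":[-0.026,0.06,-0.072],"rotation":[0,0,0]}
  jaw: -0.1

```text
t: 13.65
eef_pos: [0.4766, -0.3101, 0.0162]
ee_rot: [2.825, 0.0, -1.515]
force: [-0.5, 0.2, -0.1]
width: 0.0479
gripper_force: 0.0
```

>>> apply_moves:
  steps:
    - {"translation":[0,0,0],"rotation":[0,0,0]}
    - {"translation":[0,0,0],"rotation":[0,0,0]}
    - {"translation":[0,0,0],"rotation":[0,0,0]}
    - {"translation":[0,0,0],"rotation":[0,0,0]}
    - {"translation":[0,0,0],"rotation":[0,0,0]}
    - {"translation":[0,0,0],"rotation":[0,0,0]}
    - {"translation":[0,0,0],"rotation":[0,0,0]}
    - {"translation":[0,0,0],"rotation":[0,0,0]}
    - {"translation":[0,0,0],"rotation":[0,0,0]}
    - {"translation":[0,0,0],"rotation":[0,0,0]}
  jaw: 1
  newtons: 60

```text
t: 14.48
eef_pos: [0.4779, -0.3101, 0.018]
ee_rot: [2.827, -0.0, -1.514]
force: [0.9, 0.7, 1.0]
width: 0.0004
gripper_force: 0.5
```

```bash
python3 - <<'E'
from tri import *
m=camera_model("wrist");w=grab_frame("wrist");st=get_state();print(st['t'],st['eef_pos']*1000,st['width'],st['gripper_force'],st['moment'],st['force'])
b,_=blobs(w,(6,150,40),(22,255,255),200,(120,20,330,384))
for c in b[:2]: print(cv2.boundingRect(c));print(axis_hits(m,c,[.03,.04]))
E
```

```text
14.5333 [ 477.8 -310.1   18. ] 0.0005571395665565881 0.4723192797973752 [ 0.  -0.9  0.1] [-0.4  0.   0.8]
(234, 74, 38, 151)
[[  30.   483.3    3.1   22.4   87.4 -399.  -310.4]
 [  40.   486.6    3.1   21.    82.1 -397.3 -314.1]]
```

>>> apply_moves:
  steps:
    - {"translation":[0.02,0,0.0],"rotation":[0,0,0]}
    - {"translation":[0.04,0,0.0],"rotation":[0,0,0]}
    - {"translation":[0.06,0,0.0],"rotation":[0,0,0]}
    - {"translation":[0.08,0,0.0],"rotation":[0,0,0]}
    - {"translation":[0.1,0,0.0],"rotation":[0,0,0]}
    - {"translation":[0.12,0,0.0],"rotation":[0,0,0]}
    - {"translation":[0.12,0,0.0],"rotation":[0,0,0]}
    - {"translation":[0.12,0,0.0],"rotation":[0,0,0]}
    - {"translation":[0.12,0,0.0],"rotation":[0,0,0]}
    - {"translation":[0.12,0,0.0],"rotation":[0,0,0]}

```text
t: 15.37
eef_pos: [0.5074, -0.31, 0.0178]
ee_rot: [2.826, -0.0, -1.514]
force: [-0.6, 0.6, -0.2]
width: 0.0008
gripper_force: 0.0
```

```bash
python3 - <<'E'
from tri import *
m=camera_model("wrist");w=grab_frame("wrist");st=get_state();print(st['t'],st['eef_pos']*1000,st['width'],st['gripper_force'],st['moment'],st['force'])
b,k=blobs(w,(6,150,40),(22,255,255),200,(120,20,400,384))
for c in b[:2]: print(cv2.boundingRect(c));print(axis_hits(m,c,[.03,.04]))
# mask row profile: handle edges per row
for y in range(110,290,15):
    x=np.flatnonzero(k[y,120:400]); print(y,(x.min()+120,x.max()+120,len(x)) if len(x) else None)
cv2.imwrite("pics/q.png",w)
t=grab_frame("top");cv2.imwrite("pics/qt.png",t);b,_=blobs(t,(6,140,60),(22,255,255),20,(337,200,395,240))
for c in b[:3]: print(cv2.boundingRect(c),axis_hits(camera_model("top"),c,[.04]))
E
```

```text
15.4167 [ 507.4 -310.    17.9] 0.000135135017450738 0.0 [ 0.1 -0.9  0. ] [-0.3 -0.1  0.7]
(282, 79, 41, 128)
[[  30.   481.7    3.1   24.4   78.2 -399.1 -319.8]
 [  40.   486.9    3.1   22.9   73.4 -397.5 -323. ]]
110 (np.int64(284), np.int64(320), 37)
125 (np.int64(284), np.int64(319), 36)
140 (np.int64(284), np.int64(319), 36)
155 (np.int64(283), np.int64(318), 36)
170 (np.int64(283), np.int64(317), 35)
185 (np.int64(282), np.int64(316), 35)
200 (np.int64(282), np.int64(315), 34)
215 None
230 None
245 None
260 None
275 None
(380, 217, 6, 8) [[  40.   847.4  -85.2   14.9   20.6 -397.9 -383. ]]
```

```bash
python3 - <<'E'
from tri import *
np.set_printoptions(precision=4,suppress=True)
m=camera_model("wrist");print(m)
st=get_state();print(st)
C=Ro.from_euler('xyz',m['rotation'])
for y,a,b in ((110,283.5,320.5),(140,283.5,319.5),(170,282.5,317.5),(200,281.5,315.5)):
    d=ray(m,[[a,y],[b,y]]);d/=np.linalg.norm(d,axis=1)[:,None]
    # cylinder axis along spatula x (yaw 3deg): angle between rays projected on plane perpendicular to axis
    ax=np.array([-.0541,.9985,0]);q=d-np.outer(d@ax,ax);q/=np.linalg.norm(q,axis=1)[:,None]
    h=.5*np.arccos(q[0]@q[1]);D=.011/np.sin(h);mid=q.sum(0);mid/=np.linalg.norm(mid)
    print(y,'dist',D,'axis at x,z',(m['xyz']+mid*D)[[0,2]])
E
```

```text
{'fx': 296.655344192225, 'fy': 296.655344192225, 'cx': 252.12105915381008, 'cy': 191.0405713675551, 'k1': 0.0032907255188714046, 'xyz': array([ 0.5676, -0.3722,  0.1947]), 'rotation': array([ 2.8962, -0.3144, -3.0848])}
{'t': 15.4667, 'q': array([-0.1703,  0.5676, -0.1736,  0.0769, -1.1384,  0.1835]), 'qd': array([-0.0008,  0.0001,  0.0007, -0.0006,  0.0008,  0.0008]), 'joint_efforts': array([  0.0263, -66.5809,  22.4082,   5.6284,  -0.9692,  -0.0244]), 'eef_pos': array([ 0.5075, -0.3101,  0.0179]), 'ee_rot': array([ 2.8263, -0.0001, -1.5144]), 'force': array([-0.705 , -0.4439, -0.1353]), 'moment': array([ 0.0616, -0.9446, -0.0665]), 'gripper_force': 0.0, 'width': 0.0003046828687619109}
110 dist 0.18801310943319086 axis at x,z [0.4818 0.0274]
140 dist 0.18879319659783514 axis at x,z [0.4811 0.027 ]
170 dist 0.18942308456852483 axis at x,z [0.4809 0.0263]
200 dist 0.1901025281358575 axis at x,z [0.4807 0.0257]
```

>>> apply_moves:
  steps:
    - {"translation":[0.02,0,-0.01],"rotation":[0,0,0]}
    - {"translation":[0.04,0,-0.02],"rotation":[0,0,0]}
    - {"translation":[0.04,0,-0.03],"rotation":[0,0,0]}
    - {"translation":[0.04,0,-0.04],"rotation":[0,0,0]}
    - {"translation":[0.04,0,-0.045],"rotation":[0,0,0]}
    - {"translation":[0.04,0,-0.05],"rotation":[0,0,0]}
    - {"translation":[0.04,0,-0.055],"rotation":[0,0,0]}
    - {"translation":[0.04,0,-0.06],"rotation":[0,0,0]}
    - {"translation":[0.04,0,-0.06],"rotation":[0,0,0]}
    - {"translation":[0.04,0,-0.06],"rotation":[0,0,0]}

```text
t: 16.3
eef_pos: [0.5176, -0.3101, 0.0028]
ee_rot: [2.826, -0.0, -1.514]
force: [0.1, 0.7, 0.6]
width: 0.0004
gripper_force: 0.0
```

```bash
python3 - <<'E'
from tri import *
np.set_printoptions(precision=4,suppress=True)
st=get_state();print(st)
w=grab_frame("wrist");cv2.imwrite("pics/r.png",w);m=camera_model("wrist");print(m['xyz'])
_,k=blobs(w,(6,150,40),(22,255,255),200,(120,20,400,384))
for y in range(80,230,20):
    x=np.flatnonzero(k[y,120:400]); print(y,(x.min()+120,x.max()+120) if len(x) else None)
E
```

```text
{'t': 16.3, 'q': array([-0.1678,  0.5963, -0.1609,  0.0767, -1.1227,  0.1802]), 'qd': array([-0.0001, -0.0028,  0.0023,  0.0011,  0.0001, -0.0007]), 'joint_efforts': array([ -0.0011, -68.1462,  21.9954,   5.5251,  -0.9565,  -0.0256]), 'eef_pos': array([ 0.5176, -0.3101,  0.0028]), 'ee_rot': array([ 2.8262, -0.0001, -1.5143]), 'force': array([0.0671, 0.6703, 0.5786]), 'moment': array([ 0.1085, -0.9769,  0.0214]), 'gripper_force': 0.0, 'width': 0.0004307869514709175}
[ 0.5778 -0.3722  0.1797]
80 (np.int64(316), np.int64(354))
100 (np.int64(313), np.int64(353))
120 (np.int64(312), np.int64(351))
140 (np.int64(311), np.int64(349))
160 (np.int64(310), np.int64(348))
180 (np.int64(309), np.int64(346))
200 (np.int64(308), np.int64(344))
220 None
```

```bash
python3 - <<'E'
from tri import *
from scipy.optimize import least_squares
np.set_printoptions(precision=4,suppress=True)
m=camera_model("wrist");st=get_state()
R=Ro.from_euler('xyz',st['ee_rot']);C=Ro.from_euler('xyz',m['rotation'])
off=R.inv().apply(m['xyz']-st['eef_pos']);rel=R.inv()*C;print('cam in tool',off,rel.as_euler('xyz',degrees=True))
V=[("w1",[.5318,-.3276,.1995],[2.621,-.001,-1.527]),("w2",[.5093,-.3241,.0807],[2.71,-.005,-1.525]),("w3",[.4785,-.3251,.0763],[2.827,0,-1.514]),
("p_wrist",[.4842,-.3251,.036],[2.827,0,-1.514]),("q",[.5074,-.31,.0178],[2.826,0,-1.514]),("r",[.5176,-.3101,.0028],[2.826,0,-1.514])]
P=[]
for n,p,e in V:
    w=cv2.imread(f"pics/{n}.png");Rt_=Ro.from_euler('xyz',e);mm=dict(m);mm['xyz']=np.array(p)+Rt_.apply(off);mm['rotation']=(Rt_*rel).as_euler('xyz')
    _,k=blobs(w,(6,150,40),(22,255,255),200,(120,60,380,384))
    for y in range(60,205,6):
        x=np.flatnonzero(k[y])
        if len(x)>15 and x[-1]-x[0]<len(x)+2: P.append((n,mm['xyz'],ray(mm,[[x[0]-.5,y]])[0],ray(mm,[[x[-1]+.5,y]])[0]))
def res(v,dia=None):
    x0,z0,a,sl=v[:4];r=v[4] if dia is None else dia/2
    A=np.array([x0,-.35,z0]);u=np.array([-np.sin(a),np.cos(a)*np.cos(sl),np.sin(sl)]);u/=np.linalg.norm(u);o=[]
    for n,c,l,q in P:
        for d in(l,q):
            nn=np.cross(d,u);nn/=np.linalg.norm(nn);o.append(abs((A-c)@nn)-r)
    return np.array(o)
f=least_squares(res,[.485,.035,.05,0,.011]);print('free',f.x*1000,'rms mm',1e3*np.sqrt(np.mean(f.fun**2)))
g=least_squares(lambda v:res(v,.022),[.485,.035,.05,0]);print('dia22',g.x*1000,1e3*np.sqrt(np.mean(g.fun**2)))
for n in dict.fromkeys(p[0] for p in P):
    i=[j for j,p in enumerate(P) if p[0]==n];print(n,len(i),1e3*g.fun.reshape(-1,2)[i].mean(0))
E
```

```text
cam in tool [ 0.0655  0.001  -0.1856] [-14.0568  -0.0548  89.9719]
free [  584.7754   138.3734  -151.5605 -1317.9418     8.675 ] rms mm 4.549606929153832
dia22 [  578.0082   141.2758  -107.2445 -1331.6291] 4.768525845703188
w1 23 [ 0.1429 -1.1892]
w2 17 [2.0763 1.4098]
w3 17 [-4.2267 -5.2913]
p_wrist 17 [-0.0202  1.8172]
q 21 [-3.6845 -3.3342]
r 22 [2.0732 2.081 ]
```

```bash
cat > fit.py <<'E'
from tri import *
from scipy.optimize import least_squares
np.set_printoptions(precision=2,suppress=True)
off=np.array([.0655,.001,-.1856]);rel=Ro.from_euler('xyz',[-14.0568,-.0548,89.9719],degrees=True)
V=[("w1",[.5318,-.3276,.1995],[2.621,-.001,-1.527]),("w2",[.5093,-.3241,.0807],[2.71,-.005,-1.525]),("w3",[.4785,-.3251,.0763],[2.827,0,-1.514]),
("p_wrist",[.4842,-.3251,.036],[2.827,0,-1.514]),("q",[.5074,-.31,.0178],[2.826,0,-1.514]),("r",[.5176,-.3101,.0028],[2.826,0,-1.514])]
m=camera_model("wrist");P=[]
for n,p,e in V:
    w=cv2.imread(f"pics/{n}.png");Rt_=Ro.from_euler('xyz',e);mm=dict(m);mm['xyz']=np.array(p)+Rt_.apply(off);mm['rotation']=(Rt_*rel).as_euler('xyz')
    _,k=blobs(w,(6,150,40),(22,255,255),200,(120,60,380,384))
    for y in range(60,205,6):
        x=np.flatnonzero(k[y])
        if len(x)>15 and x[-1]-x[0]<len(x)+2: P.append((n,mm['xyz'],ray(mm,[[x[0]-.5,y]])[0],ray(mm,[[x[-1]+.5,y]])[0]))
def res(v,r,raw=False):
    x0,z0,a=v[:3];A=np.array([x0,-.35,z0]);u=np.array([-np.sin(a),np.cos(a),0]);o=[]
    for n,c,l,q in P:
        s=[]
        for d in(l,q):
            nn=np.cross(d,u);nn/=np.linalg.norm(nn);s.append((A-c)@nn)
        o.append((s[0],s[1]))
    o=np.array(o);sg=np.sign(o[0,0]-o[0,1]);return (o-np.array([sg*r,-sg*r])).ravel()
g=least_squares(lambda v:res(v,.011),[.485,.035,.05]);print('dia22',g.x*1000,1e3*np.sqrt(np.mean(g.fun**2)))
f=least_squares(lambda v:res(v[:3],v[3]),[.485,.035,.05,.011]);print('free',f.x*1000,1e3*np.sqrt(np.mean(f.fun**2)))
for n in dict.fromkeys(p[0] for p in P):
    i=[j for j,p in enumerate(P) if p[0]==n];print(n,len(i),1e3*g.fun.reshape(-1,2)[i].mean(0))
E
python3 fit.py
```

```text
dia22 [  645.19   207.56 -1247.8 ] 13.549099123174756
free [  673.83   227.46 -1287.12     0.1 ] 8.267999201297343
w1 23 [14.14 -3.54]
w2 17 [  6.14 -14.43]
w3 17 [17.37 -3.37]
p_wrist 17 [  8.76 -13.04]
q 21 [ 11.81 -10.72]
r 22 [  4.97 -18.25]
```

```bash
sed -i 's/^g=least.*/h0=res([.485,.035,.05],.011).reshape(-1,2)*1e3\nfor n in dict.fromkeys(p[0] for p in P):\n    i=[j for j,p in enumerate(P) if p[0]==n];print(n,len(i),h0[i].mean(0),h0[i].std(0))\n&/' fit.py; sed -i 's/sg=np.sign(o\[0,0\]-o\[0,1\])/sg=SG/; s/^m=camera/SG=-1\nm=camera/' fit.py; python3 fit.py; sed -i 's/^SG=-1/SG=1/' fit.py; python3 fit.py
```

```text
w1 23 [55.59 55.32] [73.85 76.09]
w2 17 [1.58 0.11] [0.58 0.42]
w3 17 [1.32 0.03] [0.27 0.16]
p_wrist 17 [1.58 0.09] [0.15 0.21]
q 21 [1.25 0.11] [0.18 0.17]
r 22 [ 1.25 -0.09] [1.07 0.61]
dia22 [  645.19   207.56 -1247.8 ] 13.549099123174756
free [  673.83   227.46 -1287.12     0.1 ] 8.267999201297343
w1 23 [14.14 -3.54]
w2 17 [  6.14 -14.43]
w3 17 [17.37 -3.37]
p_wrist 17 [  8.76 -13.04]
q 21 [ 11.81 -10.72]
r 22 [  4.97 -18.25]
w1 23 [33.59 77.32] [73.85 76.09]
w2 17 [-20.42  22.11] [0.58 0.42]
w3 17 [-20.68  22.03] [0.27 0.16]
p_wrist 17 [-20.42  22.09] [0.15 0.21]
q 21 [-20.75  22.11] [0.18 0.17]
r 22 [-20.75  21.91] [1.07 0.61]
dia22 [  691.62   241.56 -1302.82] 13.749121568389812
free [  673.83   227.46 -1287.12    -0.1 ] 8.267999201297256
w1 23 [-8.68 16.03]
w2 17 [-15.67   6.59]
w3 17 [-4.62 17.62]
p_wrist 17 [-13.26   7.92]
q 21 [-8.45 11.97]
r 22 [-14.85   4.85]
```

```bash
sed -i 's/^SG=1/SG=-1/; s/(120,60,380,384)/(120,60,300 if n=="w1" else 380,384)/' fit.py; python3 fit.py; python3 - <<'E'
import cv2,numpy as np
# edge colours across handle, and finger-tip rows along centre column while shut
for n in("q","r","p_wrist"):
    w=cv2.imread(f"pics/{n}.png");print(n,[tuple(int(v) for v in w[y,251]) for y in range(195,240,4)])
    k=150;print([tuple(int(v) for v in w[150,x]) for x in (range(278,326,3) if n=="q" else range(228,276,3))])
E
```

```text
w1 15 [ 1.74 -0.25] [0.32 0.38]
w2 17 [1.58 0.11] [0.58 0.42]
w3 17 [1.32 0.03] [0.27 0.16]
p_wrist 17 [1.58 0.09] [0.15 0.21]
q 21 [1.25 0.11] [0.18 0.17]
r 22 [ 1.25 -0.09] [1.07 0.61]
dia22 [483.28  32.94  50.45] 0.8149742543095237
free [484.25  35.11  50.49  10.3 ] 0.5032168112578274
w1 15 [ 0.9  -0.94]
w2 17 [ 0.82 -0.43]
w3 17 [ 0.03 -1.04]
p_wrist 17 [ 0.46 -0.75]
q 21 [ 0.52 -0.31]
r 22 [ 0.76 -0.25]
q [(100, 105, 111), (98, 102, 106), (104, 105, 109), (104, 108, 112), (117, 119, 126), (114, 119, 125), (54, 57, 61), (57, 58, 60), (46, 46, 48), (46, 47, 46), (44, 43, 47), (44, 42, 40)]
[(96, 99, 104), (97, 102, 107), (29, 58, 98), (30, 58, 109), (35, 67, 125), (37, 74, 134), (43, 83, 151), (61, 128, 207), (66, 138, 207), (68, 141, 208), (65, 135, 207), (57, 117, 206), (52, 108, 202), (46, 93, 174), (140, 143, 150), (138, 143, 149)]
r [(123, 127, 133), (100, 104, 107), (101, 104, 108), (102, 103, 109), (100, 106, 108), (99, 103, 105), (57, 58, 61), (52, 54, 57), (41, 42, 45), (43, 43, 45), (44, 43, 47), (45, 40, 42)]
[(116, 120, 125), (130, 134, 139), (126, 131, 138), (130, 133, 140), (144, 148, 156), (141, 147, 153), (141, 148, 153), (138, 143, 150), (140, 145, 152), (142, 147, 154), (142, 147, 153), (144, 148, 154), (117, 121, 125), (118, 122, 128), (114, 118, 124), (112, 116, 121)]
p_wrist [(37, 77, 141), (38, 80, 142), (37, 67, 118), (32, 69, 117), (31, 62, 118), (34, 65, 118), (26, 43, 68), (17, 34, 59), (26, 37, 63), (26, 34, 48), (16, 27, 44), (41, 39, 39)]
[(98, 101, 106), (98, 99, 105), (97, 100, 105), (35, 59, 101), (34, 68, 122), (40, 74, 134), (40, 81, 146), (46, 86, 154), (45, 88, 160), (44, 85, 156), (51, 95, 167), (46, 90, 161), (42, 83, 153), (39, 76, 141), (78, 93, 120), (106, 110, 116)]
```

```bash
python3 - <<'E'
from h import *
R=Rt(25,-1.522)
for k in (.12,.07,0): go(np.array([.465,-.322,-.003])-k*R.apply([0,0,1]),R)
print(R.apply([0,0,1]))
E
```

```text
t [-0.008 -0.038  0.411] r [-0.012  0.231 -0.015] each /1: [-0.008 -0.038  0.411] [-0.012  0.231 -0.015]
t [-0.092 -0.042  0.23 ] r [-0.012  0.231 -0.015] each /1: [-0.092 -0.042  0.23 ] [-0.012  0.231 -0.015]
t [-0.211 -0.048 -0.024] r [-0.012  0.231 -0.015] each /1: [-0.211 -0.048 -0.024] [-0.012  0.231 -0.015]
[-0.42211522 -0.02061404 -0.90630779]
```

>>> apply_moves:
  steps:
    - {"translation":[0,0,0.15],"rotation":[0,0,0]}
    - {"translation":[-0.008,-0.02,0.3],"rotation":[-0.012,0.12,-0.015]}
    - {"translation":[-0.008,-0.038,0.411],"rotation":[-0.012,0.231,-0.015]}
    - {"translation":[-0.008,-0.038,0.411],"rotation":[-0.012,0.231,-0.015]}
    - {"translation":[-0.05,-0.04,0.32],"rotation":[-0.012,0.231,-0.015]}
    - {"translation":[-0.092,-0.042,0.23],"rotation":[-0.012,0.231,-0.015]}
    - {"translation":[-0.122,-0.044,0.166],"rotation":[-0.012,0.231,-0.015]}
    - {"translation":[-0.151,-0.045,0.103],"rotation":[-0.012,0.231,-0.015]}
    - {"translation":[-0.181,-0.046,0.04],"rotation":[-0.012,0.231,-0.015]}
    - {"translation":[-0.211,-0.048,-0.024],"rotation":[-0.012,0.231,-0.015]}
  jaw: 0.15

```text
t: 17.18
eef_pos: [0.4646, -0.3221, -0.0038]
ee_rot: [2.706, -0.0, -1.522]
force: [0.3, -0.5, 0.1]
width: 0.0374
gripper_force: 0.0
```

>>> apply_moves:
  steps:
    - {"translation":[0,0,0],"rotation":[0,0,0]}
    - {"translation":[0,0,0],"rotation":[0,0,0]}
    - {"translation":[0,0,0],"rotation":[0,0,0]}
    - {"translation":[0,0,0],"rotation":[0,0,0]}
    - {"translation":[0,0,0],"rotation":[0,0,0]}
    - {"translation":[0,0,0],"rotation":[0,0,0]}
    - {"translation":[0,0,0],"rotation":[0,0,0]}
    - {"translation":[0,0,0],"rotation":[0,0,0]}
    - {"translation":[0,0,0],"rotation":[0,0,0]}
    - {"translation":[0,0,0],"rotation":[0,0,0]}
  jaw: 1
  newtons: 60

```text
t: 18.02
eef_pos: [0.4653, -0.3222, -0.003]
ee_rot: [2.706, -0.0, -1.522]
force: [0.6, -2.1, 1.4]
width: 0.0208
gripper_force: 60.0
```

>>> apply_moves:
  steps:
    - {"translation":[0,0,0.03],"rotation":[0,0,0]}
    - {"translation":[0,0,0.07],"rotation":[0,0,0]}
    - {"translation":[0,0,0.12],"rotation":[0,0,0]}
    - {"translation":[0,0,0.17],"rotation":[0,0,0]}
    - {"translation":[0,0,0.22],"rotation":[0,0,0]}
    - {"translation":[0,0,0.27],"rotation":[0,0,0]}
    - {"translation":[0,0,0.32],"rotation":[0,0,0]}
    - {"translation":[0,0,0.36],"rotation":[0,0,0]}
    - {"translation":[0,0,0.4],"rotation":[0,0,0]}
    - {"translation":[0,0,0.4],"rotation":[0,0,0]}

```text
t: 18.85
eef_pos: [0.4659, -0.3225, 0.0992]
ee_rot: [2.708, -0.001, -1.522]
force: [1.5, -0.7, -1.9]
width: 0.0207
gripper_force: 60.0
```

```bash
python3 - <<'E'
from h import *
s=get_state();print(s['t'],s['width'],s['gripper_force'],s['force'],s['moment'])
H=.042
for h,t in (((.51,-.337,.135),0),((.535,-.352,.11),-25),((.54,-.352,.08),-50),((.54,-.352,.061),-50)):
    R=Ro.from_rotvec(np.radians(t)*np.array([-.049,.999,0]))*Ro.from_euler('xyz',[np.pi,0,-1.522])
    p=np.array(h)+H*R.apply([0,0,1]);go(p,R,1,s);s={'eef_pos':p,'ee_rot':R.as_euler('xyz')}
for n in("scene","top"): cv2.imwrite(f"pics/l_{n}.png",grab_frame(n))
E
```

```text
18.85 0.020707825129753818 60.00365674495697 [ 1.51182033 -0.69626576 -1.92259482] [-0.14454153 -1.79569374  0.02528564]
t [ 0.176 -0.058 -0.025] r [ 0.043 -0.827  0.   ] each /1: [ 0.176 -0.058 -0.025] [ 0.043 -0.827  0.   ]
t [ 0.171 -0.057 -0.084] r [ 0.041 -0.832  0.   ] each /1: [ 0.171 -0.057 -0.084] [ 0.041 -0.832  0.   ]
t [ 0.078  0.003 -0.076] r [ 0.041 -0.832 -0.   ] each /1: [ 0.078  0.003 -0.076] [ 0.041 -0.832 -0.   ]
t [ 0.     0.    -0.076] r [-0.  0. -0.] each /1: [ 0.     0.    -0.076] [-0.  0. -0.]
```

>>> apply_moves:
  steps:
    - {"translation":[0.02,-0.006,0],"rotation":[0.005,-0.09,0]}
    - {"translation":[0.04,-0.013,0],"rotation":[0.01,-0.18,0]}
    - {"translation":[0.06,-0.02,0],"rotation":[0.015,-0.28,0]}
    - {"translation":[0.08,-0.026,0],"rotation":[0.019,-0.37,0]}
    - {"translation":[0.1,-0.032,-0.005],"rotation":[0.024,-0.46,0]}
    - {"translation":[0.12,-0.04,-0.01],"rotation":[0.029,-0.56,0]}
    - {"translation":[0.14,-0.046,-0.015],"rotation":[0.034,-0.65,0]}
    - {"translation":[0.16,-0.052,-0.02],"rotation":[0.038,-0.74,0]}
    - {"translation":[0.176,-0.058,-0.025],"rotation":[0.043,-0.827,0]}
    - {"translation":[0.176,-0.058,-0.025],"rotation":[0.043,-0.827,0]}

```text
t: 19.78
eef_pos: [0.5073, -0.3364, 0.0898]
ee_rot: [3.139, 0.002, -1.523]
force: [-1.6, 0.5, -2.1]
width: 0.0205
gripper_force: 60.0
```

>>> apply_moves:
  steps:
    - {"translation":[0.019,-0.006,-0.009],"rotation":[0.005,-0.09,0]}
    - {"translation":[0.038,-0.013,-0.018],"rotation":[0.01,-0.18,0]}
    - {"translation":[0.057,-0.019,-0.028],"rotation":[0.014,-0.28,0]}
    - {"translation":[0.076,-0.025,-0.037],"rotation":[0.018,-0.37,0]}
    - {"translation":[0.095,-0.032,-0.046],"rotation":[0.023,-0.46,0]}
    - {"translation":[0.114,-0.038,-0.056],"rotation":[0.027,-0.555,0]}
    - {"translation":[0.133,-0.044,-0.065],"rotation":[0.032,-0.65,0]}
    - {"translation":[0.152,-0.051,-0.075],"rotation":[0.036,-0.74,0]}
    - {"translation":[0.171,-0.057,-0.084],"rotation":[0.041,-0.832,0]}
    - {"translation":[0.171,-0.057,-0.084],"rotation":[0.041,-0.832,0]}

```text
t: 20.62
eef_pos: [0.55, -0.3501, 0.0674]
ee_rot: [-2.71, 0.004, -1.522]
force: [-1.6, -0.4, -2.0]
width: 0.0205
gripper_force: 60.0
```

>>> apply_moves:
  steps:
    - {"translation":[0.014,0,0.01],"rotation":[0.005,-0.09,0]}
    - {"translation":[0.027,0,0.015],"rotation":[0.01,-0.18,0]}
    - {"translation":[0.039,0,0.015],"rotation":[0.014,-0.28,0]}
    - {"translation":[0.049,0,0.01],"rotation":[0.018,-0.37,0]}
    - {"translation":[0.057,0.001,0],"rotation":[0.023,-0.46,0]}
    - {"translation":[0.064,0.001,-0.015],"rotation":[0.027,-0.555,0]}
    - {"translation":[0.07,0.002,-0.035],"rotation":[0.032,-0.65,0]}
    - {"translation":[0.075,0.003,-0.055],"rotation":[0.036,-0.74,0]}
    - {"translation":[0.078,0.003,-0.076],"rotation":[0.041,-0.832,0]}
    - {"translation":[0.078,0.003,-0.076],"rotation":[0.041,-0.832,0]}

```text
t: 21.45
eef_pos: [0.5687, -0.3496, 0.0469]
ee_rot: [-2.274, 0.006, -1.521]
force: [-1.3, 0.6, -2.3]
width: 0.0207
gripper_force: 60.0
```

```bash
python3 - <<'E'
from tri import *
np.set_printoptions(precision=3,suppress=True)
s=get_state();print(s['t'],s['q'],s['eef_pos'],s['ee_rot'],s['width'],s['gripper_force'],s['force'])
for n in("scene","top","wrist"): cv2.imwrite(f"pics/n_{n}.png",grab_frame(n))
m=camera_model("wrist");print(m['xyz'])
E
```

```text
21.45 [-0.841  0.383 -0.348 -1.303 -0.666  1.907] [ 0.569 -0.35   0.047] [-2.274  0.006 -1.521] 0.02065457034528235 60.04266679286957 [-1.326  0.578 -2.299]
[ 0.431 -0.423  0.17 ]
```

>>> apply_moves:
  steps:
    - {"translation":[0,0,-0.008],"rotation":[0,0,0]}
    - {"translation":[0,0,-0.016],"rotation":[0,0,0]}
    - {"translation":[0,0,-0.024],"rotation":[0,0,0]}
    - {"translation":[0,0,-0.032],"rotation":[0,0,0]}
    - {"translation":[0,0,-0.04],"rotation":[0,0,0]}
    - {"translation":[0,0,-0.048],"rotation":[0,0,0]}
    - {"translation":[0,0,-0.056],"rotation":[0,0,0]}
    - {"translation":[0,0,-0.06],"rotation":[0,0,0]}
    - {"translation":[0,0,-0.06],"rotation":[0,0,0]}
    - {"translation":[0,0,-0.06],"rotation":[0,0,0]}

```text
t: 22.43
eef_pos: [0.5711, -0.3502, 0.0354]
ee_rot: [-2.272, 0.001, -1.521]
force: [0.6, 0.1, -2.0]
width: 0.0204
gripper_force: 60.0
```

>>> apply_moves:
  steps:
    - {"translation":[0,0,-0.003],"rotation":[0,0,0]}
    - {"translation":[0,0,-0.006],"rotation":[0,0,0]}
    - {"translation":[0,0,-0.009],"rotation":[0,0,0]}
    - {"translation":[0,0,-0.012],"rotation":[0,0,0]}
    - {"translation":[0,0,-0.015],"rotation":[0,0,0]}
    - {"translation":[0,0,-0.018],"rotation":[0,0,0]}
    - {"translation":[0,0,-0.02],"rotation":[0,0,0]}
    - {"translation":[0,0,-0.02],"rotation":[0,0,0]}
    - {"translation":[0,0,-0.02],"rotation":[0,0,0]}
    - {"translation":[0,0,-0.02],"rotation":[0,0,0]}

```text
t: 23.27
eef_pos: [0.572, -0.3511, 0.0317]
ee_rot: [-2.27, -0.0, -1.521]
force: [0.9, -3.2, 5.2]
width: 0.0208
gripper_force: 60.0
```

>>> apply_moves:
  steps:
    - {"translation":[0,0,0],"rotation":[0,0,0]}
    - {"translation":[0,0,0],"rotation":[0,0,0]}
    - {"translation":[0,0,0],"rotation":[0,0,0]}
    - {"translation":[0,0,0],"rotation":[0,0,0]}
    - {"translation":[0,0,0],"rotation":[0,0,0]}
    - {"translation":[-0.06,0,0.05],"rotation":[0,0,0]}
    - {"translation":[-0.12,0,0.1],"rotation":[0,0,0]}
    - {"translation":[-0.18,0,0.15],"rotation":[0,0,0]}
    - {"translation":[-0.24,0,0.2],"rotation":[0,0,0]}
    - {"translation":[-0.3,0,0.25],"rotation":[0,0,0]}
  jaw: -0.5

```text
t: 24.1
eef_pos: [0.4953, -0.3496, 0.0933]
ee_rot: [-2.273, 0.002, -1.52]
force: [0.4, -0.5, -0.9]
width: 0.0658
gripper_force: 0.0
```

```bash
python3 - <<'E'
from tri import *
np.set_printoptions(precision=3,suppress=True)
s=get_state();print(s['t'],s['q'],s['eef_pos'],s['ee_rot'],s['width'],s['gripper_force'],s['force'])
for n,roi,zs in(("top",(310,130,400,240),[.052]),("scene",(170,90,290,200),[.052]),("wrist",None,[.052])):
    im=grab_frame(n);cv2.imwrite(f"pics/d_{n}.png",im);m=camera_model(n)
    b,_=blobs(im,(6,140,60),(20,255,255),20,roi)
    for c in b[:4]:
        print(n,cv2.boundingRect(c),cv2.contourArea(c));r,bx=rect(m,c,.052);print(np.array(r[0]),r[1],r[2],bx.ravel().round())
E
```

```text
24.1 [-0.93   0.25  -0.413 -1.199 -0.75   1.848] [ 0.495 -0.35   0.093] [-2.273  0.002 -1.52 ] 0.0657761525677933 0.0 [ 0.414 -0.531 -0.883]
top (360, 194, 37, 14) 217.0
[ 545.325 -376.561] (20.611778259277344, 109.05423736572266) 11.327574729919434 [ 525. -325.  546. -432.  566. -428.  545. -321.]
top (310, 230, 23, 10) 171.5
[ 445.215 -207.006] (63.7297248840332, 25.96369743347168) 89.72933197021484 [ 432. -239.  458. -239.  458. -175.  432. -175.]
scene (250, 90, 40, 18) 472.5
[ 192.283 -417.077] (129.27760314941406, 176.2640380859375) 51.07745361328125 [  83. -412.  220. -523.  301. -422.  164. -311.]
scene (252, 140, 20, 15) 89.5
[ 427.733 -191.477] (34.69867706298828, 85.92105102539062) 3.206350326538086 [ 408. -150.  413. -235.  447. -233.  443. -148.]
scene (199, 129, 21, 14) 78.0
[ 547.764 -376.385] (21.948902130126953, 110.50759887695312) 11.26129150390625 [ 526. -324.  548. -433.  569. -428.  548. -320.]
scene (250, 153, 15, 12) 25.0
[ 482.811 -154.047] (14.729849815368652, 79.09960174560547) 3.4041566848754883 [ 473. -115.  478. -194.  493. -193.  488. -114.]
wrist (235, 99, 37, 134) 3033.5
[ 545.045 -371.116] (32.50251388549805, 116.63443756103516) 11.500344276428223 [ 517. -317.  541. -432.  573. -425.  549. -311.]
wrist (47, 169, 23, 38) 316.5
[1886.464  -31.975] (690.2412719726562, 175.6271514892578) 12.73430347442627 [1530.  -22. 1569. -194. 2242.  -42. 2204.  130.]
wrist (103, 164, 17, 20) 112.0
[ 990.48  -278.687] (114.8544692993164, 39.25748062133789) 1.828590989112854 [ 932. -261.  934. -300. 1049. -296. 1047. -257.]
wrist (108, 193, 13, 14) 29.0
[ 984.798 -223.065] (108.05091094970703, 22.285396575927734) 23.532306671142578 [ 931. -234.  940. -255. 1039. -212. 1030. -191.]
```

```bash
cat >> h.py <<'E'
H=.044
def pose(handle,yaw,tilt):
    """TCP pose gripping at handle point; spatula yaw (deg, x_s = (-sin,cos)), tool tilt (deg)"""
    a=np.radians(yaw);ax=np.array([-np.sin(a),np.cos(a),0])
    R=Ro.from_rotvec(np.radians(tilt)*ax)*Ro.from_euler('xyz',[np.pi,0,-np.pi/2+a]);return np.array(handle)+H*R.apply([0,0,1]),R
E
python3 - <<'E'
from h import *
p,R=pose((.5425,-.3566,.052),11.3,-50);d=R.apply([0,0,1]);print(d,p)
for k in(.08,.04,0): go(p-k*d,R)
E
```

```text
[ 0.75119441  0.15010345 -0.64278761] [ 0.57555255 -0.34999545  0.02371735]
t [ 0.078 -0.047 -0.076] r [ 0.002 -0.004  0.282] each /1: [ 0.078 -0.047 -0.076] [ 0.002 -0.004  0.282]
t [ 0.198 -0.022 -0.179] r [ 0.002 -0.004  0.282] each /1: [ 0.198 -0.022 -0.179] [ 0.002 -0.004  0.282]
t [ 0.318  0.002 -0.282] r [ 0.002 -0.004  0.282] each /1: [ 0.318  0.002 -0.282] [ 0.002 -0.004  0.282]
```

>>> apply_moves:
  steps:
    - {"translation":[0.02,-0.02,-0.02],"rotation":[0,0,0.14]}
    - {"translation":[0.05,-0.04,-0.05],"rotation":[0.002,-0.004,0.282]}
    - {"translation":[0.078,-0.047,-0.076],"rotation":[0.002,-0.004,0.282]}
    - {"translation":[0.118,-0.039,-0.11],"rotation":[0.002,-0.004,0.282]}
    - {"translation":[0.158,-0.03,-0.145],"rotation":[0.002,-0.004,0.282]}
    - {"translation":[0.198,-0.022,-0.179],"rotation":[0.002,-0.004,0.282]}
    - {"translation":[0.238,-0.014,-0.213],"rotation":[0.002,-0.004,0.282]}
    - {"translation":[0.278,-0.006,-0.248],"rotation":[0.002,-0.004,0.282]}
    - {"translation":[0.318,0.002,-0.282],"rotation":[0.002,-0.004,0.282]}
    - {"translation":[0.318,0.002,-0.282],"rotation":[0.002,-0.004,0.282]}
  jaw: 0.15

```text
t: 25.08
eef_pos: [0.5771, -0.348, 0.0205]
ee_rot: [-2.27, 0.004, -1.372]
force: [0.1, -0.4, 0.7]
width: 0.0374
gripper_force: 0.0
```

>>> apply_moves:
  steps:
    - {"translation":[0,0,0],"rotation":[0,0,0]}
    - {"translation":[0,0,0],"rotation":[0,0,0]}
    - {"translation":[0,0,0],"rotation":[0,0,0]}
    - {"translation":[0,0,0],"rotation":[0,0,0]}
    - {"translation":[0,0,0],"rotation":[0,0,0]}
    - {"translation":[0,0,0],"rotation":[0,0,0]}
    - {"translation":[0,0,0],"rotation":[0,0,0]}
    - {"translation":[0,0,0],"rotation":[0,0,0]}
    - {"translation":[0,0,0],"rotation":[0,0,0]}
    - {"translation":[0,0,0],"rotation":[0,0,0]}
  jaw: 1

```text
t: 25.92
eef_pos: [0.5759, -0.35, 0.0229]
ee_rot: [-2.269, 0.001, -1.373]
force: [-0.4, -1.2, 3.3]
width: 0.0204
gripper_force: 60.0
```

```bash
python3 - <<'E'
from tri import *
np.set_printoptions(precision=3,suppress=True)
s=get_state();print(s['t'],s['q'],s['eef_pos'],s['ee_rot'],s['width'],s['gripper_force'],s['force'])
m=camera_model("wrist");im=grab_frame("wrist");cv2.imwrite("pics/g_wrist.png",im)
b,_=blobs(im,(6,140,60),(20,255,255),300,(120,20,330,384))
for c in b[:2]:r,bx=rect(m,c,.052);print(cv2.boundingRect(c),np.array(r[0]),r[1],r[2],bx.ravel().round())
E
```

```text
25.9167 [-0.868  0.475 -0.277 -1.257 -0.782  2.002] [ 0.576 -0.35   0.023] [-2.269  0.001 -1.373] 0.020432724127399483 60.00661790370941 [-0.367 -1.175  3.339]
(230, 104, 46, 133) [ 548.806 -391.857] (34.1329460144043, 70.16631317138672) 9.670241355895996 [ 526. -360.  538. -429.  572. -424.  560. -354.]
(231, 265, 42, 27) [ 538.869 -338.763] (42.301513671875, 14.787830352783203) 34.85344696044922 [ 517. -345.  526. -357.  560. -333.  552. -321.]
```

```bash
cat > plan.py <<'E'
from h import *
def spat(O,yaw,zb,tilt=-50):
    a=np.radians(yaw);dr=np.array([-np.sin(a),np.cos(a)]);h=np.array([*(np.array(O)-.125*dr),.0512+zb]);return pose(h,yaw,tilt)
def along(C,yaw,s):
    a=np.radians(yaw);return np.array(C)+s*np.array([-np.sin(a),np.cos(a)])
E
python3 - <<'E'
from plan import *
m=camera_model("scene");im=cv2.imread("pics/scene0.png")
b,_=blobs(im,(0,120,50),(8,255,255),100,(220,170,280,220));b2,_=blobs(im,(170,120,50),(180,255,255),100,(220,170,280,220))
for c in b[:1]+b2[:1]: r,bx=rect(m,c,.032);print(r,bx.ravel().round(1))
im=cv2.imread("pics/d_top.png");m=camera_model("top")
hsv=cv2.cvtColor(im,cv2.COLOR_BGR2HSV);k=cv2.inRange(hsv,(0,120,60),(8,255,255))|cv2.inRange(hsv,(172,120,60),(180,255,255));k[:, :235]=0;k[:,305:]=0;k[:150]=0;k[220:]=0
mo=cv2.moments(k,True);print('top centroid',plane(m,[[mo['m10']/mo['m00'],mo['m01']/mo['m00']]],.032)*1000,mo['m00'])
C=(.598,-.0666);s=None
cur=spat((.518,-.234),11.3,0);print('cur',cur[0])
for n,(O,y,z) in dict(lift=((.518,-.234),11.3,.06),above=(along(C,5.06,-.122),5.06,.06),low=(along(C,5.06,-.122),5.06,.011)).items():
    p,R=spat(O,y,z);print(n,O);go(p,R,1,s);s={'eef_pos':p,'ee_rot':R.as_euler('xyz')}
E
```

```text
((601.7366333007812, -60.065670013427734), (108.16258239746094, 98.83819580078125), 5.227082252502441) [ 543.4  -15.8  552.4 -114.2  660.1 -104.4  651.1   -5.9]
top centroid [[597.88012259 -66.40771698  32.        ]] 1204.0
cur [ 0.57554582 -0.34997228  0.02291735]
lift (0.518, -0.234)
t [-0.001  0.     0.24 ] r [-0.002 -0.001 -0.   ] each /1: [-0.001  0.     0.24 ] [-0.002 -0.001 -0.   ]
above [ 0.60876027 -0.18812455]
t [0.311 0.161 0.   ] r [-0.     0.    -0.208] each /1: [0.311 0.161 0.   ] [-0.     0.    -0.208]
low [ 0.60876027 -0.18812455]
t [ 0.     0.    -0.196] r [-0.  0. -0.] each /1: [ 0.     0.    -0.196] [-0.  0. -0.]
```

>>> apply_moves:
  steps:
    - {"translation":[0,0,0.03],"rotation":[0,0,0]}
    - {"translation":[0,0,0.07],"rotation":[0,0,0]}
    - {"translation":[0,0,0.12],"rotation":[0,0,0]}
    - {"translation":[0.03,0,0.17],"rotation":[0,0,-0.02]}
    - {"translation":[0.08,0,0.22],"rotation":[0,0,-0.05]}
    - {"translation":[0.14,0.03,0.24],"rotation":[0,0,-0.09]}
    - {"translation":[0.2,0.07,0.24],"rotation":[0,0,-0.13]}
    - {"translation":[0.26,0.12,0.24],"rotation":[0,0,-0.17]}
    - {"translation":[0.318,0.173,0.24],"rotation":[0,0,-0.208]}
    - {"translation":[0.318,0.173,0.24],"rotation":[0,0,-0.208]}

```text
t: 26.8
eef_pos: [0.6566, -0.3029, 0.0827]
ee_rot: [-2.27, 0.003, -1.481]
force: [-0.9, -0.4, -1.4]
width: 0.0208
gripper_force: 60.0
```

>>> apply_moves:
  steps:
    - {"translation":[0,0,0],"rotation":[0,0,0]}
    - {"translation":[0,0,-0.03],"rotation":[0,0,0]}
    - {"translation":[0,0,-0.06],"rotation":[0,0,0]}
    - {"translation":[0,0,-0.09],"rotation":[0,0,0]}
    - {"translation":[0,0,-0.12],"rotation":[0,0,0]}
    - {"translation":[0,0,-0.15],"rotation":[0,0,0]}
    - {"translation":[0,0,-0.17],"rotation":[0,0,0]}
    - {"translation":[0,0,-0.19],"rotation":[0,0,0]}
    - {"translation":[0,0,-0.196],"rotation":[0,0,0]}
    - {"translation":[0,0,-0.196],"rotation":[0,0,0]}

```text
t: 27.63
eef_pos: [0.6547, -0.3066, 0.0329]
ee_rot: [-2.271, 0.002, -1.482]
force: [-0.5, -0.8, -1.4]
width: 0.0207
gripper_force: 60.0
```

```bash
python3 - <<'E'
from plan import *
np.set_printoptions(precision=3,suppress=True)
s=get_state();print(s['t'],s['q'],s['eef_pos'],s['ee_rot'],s['width'],s['gripper_force'],s['force'])
t=grab_frame("top");sc=grab_frame("scene");cv2.imwrite("pics/i_top.png",t);cv2.imwrite("pics/i_scene.png",sc);cv2.imwrite("pics/i_wrist.png",grab_frame("wrist"))
p,R=spat(along((.5997,-.0635),5.06,-.122),5.06,.011);go(p,R)
# handle seen
for n,im,roi in(("top",t,(310,130,400,240)),("scene",sc,(170,90,260,200))):
    m=camera_model(n);b,_=blobs(im,(8,140,60),(20,255,255),15,roi)
    for c in b[:2]: r,bx=rect(m,c,.063);print(n,cv2.boundingRect(c),np.array(r[0]),r[1],r[2])
# blade in top: gray values grid (saturation low, value) in the strip to the -y side of the cover
g=cv2.cvtColor(t,cv2.COLOR_BGR2GRAY);
for y in range(160,214,3): print(y,g[y,288:340:3])
E
```

```text
27.6333 [-0.684  0.442 -0.285 -1.354 -0.58   1.873] [ 0.655 -0.307  0.033] [-2.271  0.002 -1.482] 0.020711787817783656 60.02060294151306 [-0.537 -0.824 -1.449]
t [-0.001 -0.    -0.   ] r [-0.003 -0.001 -0.001] each /1: [-0.001 -0.    -0.   ] [-0.003 -0.001 -0.001]
top (310, 230, 23, 10) [ 444.668 -205.758] (63.226165771484375, 25.758502960205078) 89.72936248779297
top (343, 171, 8, 8) [ 618.195 -285.094] (19.220294952392578, 20.826213836669922) 7.862218379974365
scene (247, 90, 13, 18) [ 260.267 -451.34 ] (128.12191772460938, 51.31216812133789) 50.411895751953125
scene (190, 140, 8, 8) [ 626.459 -362.29 ] (46.48160171508789, 18.348323822021484) 88.60185241699219
160 [167 168 168 166 168 166 168 165 167 170 167 167 166 167 168 170 167 165]
163 [137 168 166 166 166 168 167 167 168 170 169 167 166 167 168 168 167 167]
166 [ 82 170 167 168 167 170 170 165 167 167 166 169 167 167 166 168 165 169]
169 [ 52 175 167 167 168 168 168 165 168 167 167 168 170 164 169 167 167 164]
172 [136 170 169 170 169 165 168 167 166 166 164 163 164 163 170 166 167 173]
175 [129 173 170 167 167 167 166 166 16
[... 274 characters left out ...]
87 [ 43 174 150 167 167 167 167 167 169 168 166 167 164 162 165 162 158 165]
190 [ 46 178 161 173 178 178 144 126 104  96 108 101  94  97 167 170 158 159]
193 [ 53 162 166 160 161 172 171 171 168 169 168 169 167 165 167 167 162 162]
196 [ 45 149 170 172 166 165 166 167 166 168 165 166 165 167 168 167 169 160]
199 [ 50  72 174 165 165 168 168 168 164 169 168 165 168 171 166 166 164 158]
202 [ 59 107 175 169 169 167 168 169 169 168 165 166 166 167 165 171 166 162]
205 [165 164 167 166 166 168 169 168 169 170 165 169 166 166 163 169 158 157]
208 [163 168 167 167 165 166 168 168 169 163 167 165 165 166 166 166 159 159]
211 [166 171 165 167 168 168 169 169 168 167 166 168 168 166 166 165 159 158]
```

```bash
cat > prof.py <<'E'
from plan import *
def proj(m,p):
    K=np.array([[m['fx'],0,m['cx']],[0,m['fy'],m['cy']],[0,0,1.]]);C=Ro.from_euler('xyz',m['rotation'])
    return cv2.projectPoints(C.inv().apply(p-m['xyz']),np.zeros(3),np.zeros(3),K,np.array([m['k1'],0,0,0.]))[0].reshape(-1,2)
def profile(im,m,C,yaw,ss,uu,z):
    """mean colour at lateral offsets uu (mm along cover x) averaged over ss (mm along dir)"""
    a=np.radians(yaw);dr=np.array([-np.sin(a),np.cos(a)]);la=np.array([np.cos(a),np.sin(a)]);out=[]
    for u in uu:
        p=np.array([[*(np.array(C)+s/1e3*dr+u/1e3*la),z] for s in ss]);q=proj(m,p).astype(np.float32)
        out.append(cv2.remap(im,q[:,0].reshape(1,-1),q[:,1].reshape(1,-1),cv2.INTER_LINEAR)[0].mean(0))
    return np.array(out)
E
python3 - <<'E'
from prof import *
np.set_printoptions(precision=1,suppress=True,linewidth=200)
C=(.598,-.0665)
for n in("top","scene"):
    im=cv2.imread(f"pics/i_{n}.png");m=camera_model(n)
    Cn=C if n=="top" else(.6017,-.060)
    P=profile(im,m,Cn,5.06,np.arange(-160,-90,2),np.arange(-48,49,3),.014)
    print(n);[print(u,p) for u,p in zip(range(-48,49,3),P)]
E
```

```text
top
-48 [160.9 168.  165.4]
-45 [162.6 168.4 165.9]
-42 [163.7 168.6 166.2]
-39 [163.9 169.4 166.6]
-36 [164.7 169.9 167.1]
-33 [144.1 149.7 149.5]
-30 [104.9 109.5 114. ]
-27 [143.5 140.9 141.3]
-24 [174.6 170.2 170.1]
-21 [171.7 167.9 166.9]
-18 [170.5 166.6 165.7]
-15 [169.  165.6 165.6]
-12 [168.2 164.7 165.9]
-9 [168.1 164.3 165.9]
-6 [170.1 166.3 165.9]
-3 [172.2 167.9 165.9]
0 [171.6 167.7 165.8]
3 [171.  167.4 165.8]
6 [171.1 167.3 165.9]
9 [171.4 167.4 166.3]
12 [170.5 166.6 165.6]
15 [168.  164.5 165.2]
18 [168.4 165.4 165.9]
21 [170.1 166.7 166.2]
24 [169.6 165.7 166.1]
27 [169.3 165.7 165.5]
30 [169.1 166.3 165.6]
33 [169.3 168.3 165.7]
36 [167.3 168.3 165.7]
39 [167.7 168.1 165.5]
42 [168.2 167.7 165.4]
45 [170.1 168.1 165.7]
48 [170.8 168.2 165.9]
scene
-48 [139.1 148.7 150.5]
-45 [138.5 148.  150.2]
-42 [137.9 147.3 150.1]
-39 [138.4 147.7 150.2]
-36 [139.7 148.6 150.5]
-33 [138.9 147.4 148.4]
-30 [134.6 141.7 143.1]
-27 [126.6 130.7 132.2]
-24 [119.2 119.7 121.8]
-21 [116.8 116.  118.3]
-18 [116.  115.4 117.5]
-15 [115.3 115.  117. ]
-12 [114.7 113.9 116.2]
-9 [114.4 113.3 115.7]
-6 [115.2 114.  116.6]
-3 [116.3 115.5 117.9]
0 [115.9 115.5 117.7]
3 [116.2 115.7 117.7]
6 [116.1 115.2 117.3]
9 [116.4 115.3 117.5]
12 [116.6 115.7 118.1]
15 [115.8 114.9 117.4]
18 [114.8 113.9 116.6]
21 [115.2 114.7 116.8]
24 [115.3 114.8 116.8]
27 [113.1 112.3 114.5]
30 [103.9 103.9 106. ]
33 [90.3 92.5 94.4]
36 [ 94.4  99.7 101.9]
39 [119.7 127.5 129. ]
42 [138.9 147.9 147.2]
45 [143.7 152.7 150.8]
48 [144.7 153.3 151.3]
```

```bash
python3 - <<'E'
from prof import *
np.set_printoptions(precision=0,suppress=True,linewidth=220)
im=cv2.imread("pics/i_scene.png");m=camera_model("scene");C=(.6017,-.060)
a=[];
for s in range(-195,-50,4): a.append((s,int(profile(im,m,C,5.06,[s],range(-20,21,2),.014).mean())))
print(a)
for ss in((-165,-145),(-100,-80)):
    P=profile(im,m,C,5.06,range(*ss,2),np.arange(-40,46,1),.014).mean(1);u=np.arange(-40,46);i=np.argmin(np.gradient(P)[:25]);print(ss,'edge-',u[i],'edge+',u[60+np.argmin(np.gradient(P)[60:])])
p,R=spat(along((.5997,-.0635),5.06,-.122),5.06,.011);q,_=spat(along((.5997-.0015,-.0636),5.06,-.004),5.06,.011);print((q-p)/.25)
E
```

```text
[(-195, 110), (-191, 118), (-187, 121), (-183, 119), (-179, 117), (-175, 111), (-171, 105), (-167, 108), (-163, 113), (-159, 115), (-155, 115), (-151, 113), (-147, 114), (-143, 115), (-139, 115), (-135, 116), (-131, 115), (-127, 116), (-123, 116), (-119, 116), (-115, 116), (-111, 116), (-107, 117), (-103, 116), (-99, 116), (-95, 116), (-91, 117), (-87, 116), (-83, 116), (-79, 115), (-75, 116), (-71, 114), (-67, 103), (-63, 76), (-59, 57), (-55, 53), (-51, 52)]
(-165, -145) edge- -28 edge+ 30
(-100, -80) edge- -26 edge+ 32
[-0.  0.  0.]
```

>>> apply_moves:
  steps:
    - {"translation":[0,0,0],"rotation":[0,0,0.033]}
    - {"translation":[0,0,0],"rotation":[0,0,0.033]}
    - {"translation":[-0.003,0.03,0],"rotation":[0,0,0.033]}
    - {"translation":[-0.005,0.06,0],"rotation":[0,0,0.033]}
    - {"translation":[-0.008,0.09,0],"rotation":[0,0,0.033]}
    - {"translation":[-0.011,0.12,0],"rotation":[0,0,0.033]}
    - {"translation":[-0.013,0.15,0],"rotation":[0,0,0.033]}
    - {"translation":[-0.016,0.18,0],"rotation":[0,0,0.033]}
    - {"translation":[-0.018,0.2,0],"rotation":[0,0,0.033]}
    - {"translation":[-0.018,0.2,0],"rotation":[0,0,0.033]}

```text
t: 28.62
eef_pos: [0.6505, -0.2549, 0.0336]
ee_rot: [-2.27, 0.002, -1.464]
force: [-0.6, -0.6, -2.0]
width: 0.0204
gripper_force: 60.0
```

>>> apply_moves:
  steps:
    - {"translation":[-0.003,0.03,0],"rotation":[0,0,0]}
    - {"translation":[-0.005,0.06,0],"rotation":[0,0,0]}
    - {"translation":[-0.008,0.09,0],"rotation":[0,0,0]}
    - {"translation":[-0.011,0.12,0],"rotation":[0,0,0]}
    - {"translation":[-0.013,0.15,0],"rotation":[0,0,0]}
    - {"translation":[-0.016,0.18,0],"rotation":[0,0,0]}
    - {"translation":[-0.019,0.21,0],"rotation":[0,0,0]}
    - {"translation":[-0.021,0.24,0],"rotation":[0,0,0]}
    - {"translation":[-0.024,0.27,0],"rotation":[0,0,0]}
    - {"translation":[-0.024,0.27,0],"rotation":[0,0,0]}

```text
t: 29.45
eef_pos: [0.6443, -0.1872, 0.0335]
ee_rot: [-2.27, 0.003, -1.464]
force: [-0.3, -0.5, -2.1]
width: 0.0206
gripper_force: 60.0
```

```bash
python3 - <<'E'
from prof import *
np.set_printoptions(precision=3,suppress=True)
s=get_state();print(s['t'],s['q'],s['eef_pos'],s['force'],s['width'])
for n,C in(("top",(.598,-.0665)),("scene",(.6017,-.06))):
    im=grab_frame(n);cv2.imwrite(f"pics/j_{n}.png",im);m=camera_model(n)
    hsv=cv2.cvtColor(im,cv2.COLOR_BGR2HSV);k=cv2.inRange(hsv,(0,120,50),(8,255,255))|cv2.inRange(hsv,(172,120,50),(180,255,255))
    x0,y0,x1,y1=(235,150,305,220) if n=="top" else (220,165,285,220);z=np.zeros_like(k);z[y0:y1,x0:x1]=k[y0:y1,x0:x1]
    c=max(cv2.findContours(z,0,cv2.CHAIN_APPROX_NONE)[0],key=cv2.contourArea);print(n,rect(m,c,.032)[0])
    print([(s_,int(profile(im,m,C,5.06,[s_],[-22,-20,-18,18,20,22],.014).mean())) for s_ in range(-90,-44,3)])
E
```

```text
29.45 [-0.562  0.366 -0.432 -1.529 -0.497  1.992] [ 0.644 -0.187  0.034] [-0.263 -0.465 -2.142] 0.02055344002023035
top ((598.2005615234375, -66.43350219726562), (109.27800750732422, 98.51056671142578), 5.143287181854248)
[(-90, 91), (-87, 125), (-84, 145), (-81, 153), (-78, 161), (-75, 164), (-72, 163), (-69, 162), (-66, 162), (-63, 165), (-60, 168), (-57, 156), (-54, 149), (-51, 119), (-48, 64), (-45, 51)]
scene ((601.85107421875, -60.58849334716797), (109.34325408935547, 99.57237243652344), 5.52606201171875)
[(-90, 108), (-87, 116), (-84, 126), (-81, 130), (-78, 133), (-75, 136), (-72, 137), (-69, 133), (-66, 117), (-63, 87), (-60, 64), (-57, 55), (-54, 52), (-51, 52), (-48, 52), (-45, 52)]
```

>>> apply_moves:
  steps:
    - {"translation":[0,0,0.02],"rotation":[0,0,0]}
    - {"translation":[0,0,0.04],"rotation":[0,0,0]}
    - {"translation":[0,0,0.055],"rotation":[0,0,0]}
    - {"translation":[0,0,0.07],"rotation":[0,0,0]}
    - {"translation":[0,0,0.085],"rotation":[0,0,0]}
    - {"translation":[0,0,0.1],"rotation":[0,0,0]}
    - {"translation":[0,0,0.12],"rotation":[0,0,0]}
    - {"translation":[0,0,0.14],"rotation":[0,0,0]}
    - {"translation":[0,0,0.16],"rotation":[0,0,0]}
    - {"translation":[0,0,0.18],"rotation":[0,0,0]}

```text
t: 30.38
eef_pos: [0.6445, -0.1887, 0.0787]
ee_rot: [-2.27, 0.002, -1.465]
force: [-0.3, 0.4, -3.7]
width: 0.0208
gripper_force: 60.1
```

>>> apply_moves:
  steps:
    - {"translation":[0,0,0.02],"rotation":[0,0,0]}
    - {"translation":[0,0,0.04],"rotation":[0,0,0]}
    - {"translation":[0,0,0.06],"rotation":[0,0,0]}
    - {"translation":[0,0,0.08],"rotation":[0,0,0]}
    - {"translation":[0,0,0.1],"rotation":[0,0,0]}
    - {"translation":[0,0,0.12],"rotation":[0,0,0]}
    - {"translation":[0,0,0.14],"rotation":[0,0,0]}
    - {"translation":[0,0,0.15],"rotation":[0,0,0]}
    - {"translation":[0,0,0.16],"rotation":[0,0,0]}
    - {"translation":[0,0,0.16],"rotation":[0,0,0]}

```text
t: 31.22
eef_pos: [0.6447, -0.1886, 0.119]
ee_rot: [-2.269, 0.002, -1.464]
force: [0.4, -0.6, -2.9]
width: 0.0206
gripper_force: 60.1
```

```bash
cat > cov.py <<'E'
from prof import *
def cover(z,rois=((0,60,512,300),(120,60,420,384)),show=True):
    o=[]
    for n,(x0,y0,x1,y1) in zip(("top","scene"),rois):
        im=grab_frame(n);m=camera_model(n);hsv=cv2.cvtColor(im,cv2.COLOR_BGR2HSV)
        k=cv2.inRange(hsv,(0,120,50),(8,255,255))|cv2.inRange(hsv,(172,120,50),(180,255,255));Z=np.zeros_like(k);Z[y0:y1,x0:x1]=k[y0:y1,x0:x1]
        for c in sorted(cv2.findContours(Z,0,cv2.CHAIN_APPROX_NONE)[0],key=cv2.contourArea)[-2:]:
            if cv2.contourArea(c)>400: print(n,cv2.boundingRect(c),rect(m,c,z)[0])
E
python3 - <<'E'
from cov import *
np.set_printoptions(precision=3,suppress=True)
s=get_state();print(s['t'],s['q'],s['eef_pos'],s['force'],s['width'],s['gripper_force'])
cover(.108,((235,130,305,225),(215,140,290,225)))
E
```

```text
31.2167 [-0.405  0.192 -0.411 -1.186 -0.417  1.499] [ 0.645 -0.189  0.119] [ 0.412 -0.602 -2.897] 0.020594572705086602 60.08055031299591
top (254, 159, 38, 41) ((597.58203125, -66.32498168945312), (109.10302734375, 98.93087005615234), 5.147167205810547)
scene (226, 163, 43, 32) ((605.885009765625, -55.29411697387695), (111.04777526855469, 102.49124145507812), 5.019417762756348)
```

```bash
cat > flip.py <<'E'
from plan import *
import sys
def seq(wp,s=None):
    """waypoints (xh,yh,h,yaw,tilt) -> per leg scaled shift/turn from the previous"""
    st=get_state();P0=st['eef_pos'];R0=Ro.from_euler('xyz',st['ee_rot'])
    for w in wp:
        p,R=pose(w[:3],w[3],w[4]);print(w,'t',np.round((p-P0)/.25,3),'r',np.round(np.degrees((R*R0.inv()).as_rotvec())/30,3))
E
python3 - <<'E'
from flip import *
s=get_state();R=Ro.from_euler('xyz',s['ee_rot']);print('handle',s['eef_pos']-H*R.apply([0,0,1]),s['ee_rot'])
seq([(.56,0,.14,7,-50),(.511,.175,.13,8,-50)])
E
```

```text
handle [ 0.61106612 -0.1922408   0.14669992] [-2.27006086e+00  2.02108432e-03 -1.46448559e+00]
(0.56, 0, 0.14, 7, -50) t [-0.204  0.771 -0.027] r [-0.004 -0.003  0.03 ]
(0.511, 0.175, 0.13, 8, -50) t [-0.401  1.473 -0.067] r [-0.004 -0.003  0.064]
```

>>> apply_moves:
  steps:
    - {"translation":[-0.005,0.02,0],"rotation":[0,0,0]}
    - {"translation":[-0.018,0.07,0],"rotation":[0,0,0.003]}
    - {"translation":[-0.037,0.14,0],"rotation":[0,0,0.006]}
    - {"translation":[-0.061,0.23,-0.005],"rotation":[0,0,0.009]}
    - {"translation":[-0.087,0.33,-0.01],"rotation":[0,0,0.012]}
    - {"translation":[-0.114,0.43,-0.015],"rotation":[0,0,0.015]}
    - {"translation":[-0.14,0.53,-0.02],"rotation":[0,0,0.02]}
    - {"translation":[-0.167,0.63,-0.025],"rotation":[0,0,0.024]}
    - {"translation":[-0.188,0.71,-0.027],"rotation":[0,0,0.027]}
    - {"translation":[-0.204,0.771,-0.027],"rotation":[0,0,0.03]}

```text
t: 32.15
eef_pos: [0.5904, 0.0089, 0.106]
ee_rot: [-2.267, 0.011, -1.439]
force: [-0.9, 1.2, -4.2]
width: 0.0202
gripper_force: 60.1
```

```bash
python3 - <<'E'
from flip import *
np.set_printoptions(precision=3,suppress=True)
s=get_state();print(s['q'],s['width'],s['gripper_force'])
seq([(.511,.175,.13,8,-50)])
E
```

```text
[ 0.134  0.053 -0.641 -1.184 -0.006  1.175] 0.02020955297054297 60.103392004966736
(0.511, 0.175, 0.13, 8, -50) t [-0.184  0.683 -0.017] r [-0.021  0.001  0.015]
```

```bash
python3 - <<'E'
from flip import *
s=get_state();R=Ro.from_euler('xyz',s['ee_rot']);h=s['eef_pos']-H*R.apply([0,0,1]);print(h)
seq([(*h,7,-50),(*h,7,-45),(*h,7,-40),(*h,7,-35),(*h,7,-30),(*h,7,-25)])
E
```

```text
[0.55698471 0.0041312  0.13419208]
(np.float64(0.5569847105951493), np.float64(0.004131203426187758), np.float64(0.13419208459469248), 7, -50) t [ 0.    -0.003 -0.   ] r [-0.021  0.001 -0.018]
(np.float64(0.5569847105951493), np.float64(0.004131203426187758), np.float64(0.13419208459469248), 7, -45) t [-0.01  -0.004 -0.012] r [-0.042  0.166 -0.018]
(np.float64(0.5569847105951493), np.float64(0.004131203426187758), np.float64(0.13419208459469248), 7, -40) t [-0.021 -0.005 -0.022] r [-0.063  0.331 -0.017]
(np.float64(0.5569847105951493), np.float64(0.004131203426187758), np.float64(0.13419208459469248), 7, -35) t [-0.033 -0.007 -0.031] r [-0.084  0.497 -0.016]
(np.float64(0.5569847105951493), np.float64(0.004131203426187758), np.float64(0.13419208459469248), 7, -30) t [-0.046 -0.008 -0.04 ] r [-0.105  0.662 -0.015]
(np.float64(0.5569847105951493), np.float64(0.004131203426187758), np.float64(0.13419208459469248), 7, -25) t [-0.06  -0.01  -0.047] r [-0.126  0.827 -0.014]
```

>>> apply_moves:
  steps:
    - {"translation":[-0.003,0,-0.004],"rotation":[-0.008,0.06,0]}
    - {"translation":[-0.007,-0.001,-0.009],"rotation":[-0.016,0.13,0]}
    - {"translation":[-0.012,-0.002,-0.014],"rotation":[-0.025,0.2,0]}
    - {"translation":[-0.017,-0.003,-0.018],"rotation":[-0.034,0.27,0]}
    - {"translation":[-0.022,-0.003,-0.023],"rotation":[-0.042,0.35,0]}
    - {"translation":[-0.028,-0.004,-0.027],"rotation":[-0.052,0.43,0]}
    - {"translation":[-0.034,-0.005,-0.032],"rotation":[-0.062,0.51,0]}
    - {"translation":[-0.04,-0.006,-0.036],"rotation":[-0.072,0.59,0]}
    - {"translation":[-0.046,-0.006,-0.04],"rotation":[-0.081,0.662,0]}
    - {"translation":[-0.046,-0.006,-0.04],"rotation":[-0.081,0.662,0]}

```text
t: 32.98
eef_pos: [0.5951, -0.0583, 0.1101]
ee_rot: [-2.541, 0.046, -1.419]
force: [0.2, -2.7, -3.1]
width: 0.0205
gripper_force: 60.1
```

```bash
python3 - <<'E'
from flip import *
from cov import cover
np.set_printoptions(precision=3,suppress=True)
s=get_state();print(s['q'],s['force'],s['width'],s['gripper_force']);R=Ro.from_euler('xyz',s['ee_rot']);h=s['eef_pos']-H*R.apply([0,0,1]);print(h,s['ee_rot'])
cover(.1,((180,120,290,225),(225,150,330,270)))
seq([(.511,.175,.13,8,-30),(.511,.175,.13,8,-20)])
E
```

```text
[ 0.222  0.06  -0.899  0.227 -0.01  -0.311] [ 0.174 -2.724 -3.084] 0.0204901087232396 60.05399823188782
[ 0.571 -0.064  0.146] [-2.541  0.046 -1.419]
top (207, 180, 39, 40) ((540.7831420898438, 64.88917541503906), (102.56393432617188, 100.49960327148438), 7.00269889831543)
scene (264, 173, 45, 39) ((540.9620361328125, 64.7077865600586), (137.9476318359375, 102.88215637207031), 13.280610084533691)
(0.511, 0.175, 0.13, 8, -30) t [-0.255  0.944 -0.079] r [-0.105  0.14  -0.026]
(0.511, 0.175, 0.13, 8, -20) t [-0.283  0.94  -0.091] r [-0.154  0.47  -0.018]
```

>>> apply_moves:
  steps:
    - {"translation":[0,0,0],"rotation":[0,0,0]}
    - {"translation":[0,0,0],"rotation":[0,0,0]}
    - {"translation":[0,0,0],"rotation":[0,0,0]}
    - {"translation":[0,0,0],"rotation":[0,0,0]}
    - {"translation":[0,0,0],"rotation":[0,0,0]}
    - {"translation":[0,0,0],"rotation":[0,0,0]}
    - {"translation":[0,0,0],"rotation":[0,0,0]}
    - {"translation":[0,0,0],"rotation":[0,0,0]}
    - {"translation":[0,0,0],"rotation":[0,0,0]}
    - {"translation":[0,0,0],"rotation":[0,0,0]}

```text
t: 33.92
eef_pos: [0.5964, -0.0589, 0.1105]
ee_rot: [-2.538, 0.045, -1.419]
force: [-0.1, -1.0, -2.6]
width: 0.0207
gripper_force: 60.1
```

```bash
python3 - <<'E'
from flip import *
np.set_printoptions(precision=3,suppress=True)
s=get_state();print(s['q'],s['qd'],s['force'],s['eef_pos'],s['ee_rot'])
E
```

```text
[ 0.221  0.061 -0.896  0.22  -0.009 -0.301] [-0.    -0.002  0.003  0.001  0.002 -0.001] [-0.11  -1.    -2.576] [ 0.596 -0.059  0.111] [-2.538  0.045 -1.419]
```

```bash
cat > kin.py <<'E'
from plan import *
from itertools import product
D=[([-1.0469,.3594,.01104,-.00035,-1.22408,-.28808],[.15752,-.65581,.1976],[3.13992,-.00015,-2.90591]),
([-.169,.593,.229,.107,-1.717,.2],[.5318,-.3276,.1995],[2.621,-.001,-1.527]),
([-.1703,.5676,-.1736,.0769,-1.1384,.1835],[.5075,-.3101,.0179],[2.8263,-.0001,-1.5144]),
([-.1678,.5963,-.1609,.0767,-1.1227,.1802],[.5176,-.3101,.0028],[2.8262,-.0001,-1.5143]),
([-.841,.383,-.348,-1.303,-.666,1.907],[.5687,-.3496,.0469],[-2.274,.006,-1.521]),
([-.93,.25,-.413,-1.199,-.75,1.848],[.4953,-.3496,.0933],[-2.273,.002,-1.52]),
([-.868,.475,-.277,-1.257,-.782,2.002],[.5759,-.35,.0229],[-2.269,.001,-1.373]),
([-.684,.442,-.285,-1.354,-.58,1.873],[.6547,-.3066,.0329],[-2.271,.002,-1.482]),
([-.562,.366,-.432,-1.529,-.497,1.992],[.6443,-.1872,.0335],[-2.27,.003,-1.464]),
([-.405,.192,-.411,-1.186,-.417,1.499],[.6447,-.1886,.119],[-2.269,.002,-1.464]),
([.134,.053,-.641,-1.184,-.006,1.175],[.5904,.0089,.106],[-2.267,.011,-1.439]),
([.221,.061,-.896,.22,-.009,-.301],[.5964,-.0589,.1105],[-2.538,.045,-1.419])]
rx=lambda a:Ro.from_rotvec([a,0,0]);ry=lambda a:Ro.from_rotvec([0,a,0]);rz=lambda a:Ro.from_rotvec([0,0,a])
def chain(q,s): 
    A=[rz(q[0])];A.append(A[-1]*ry(q[1]));A.append(A[-1]*ry(-q[2]));A.append(A[-1]*rx(s[0]*q[3]));A.append(A[-1]*ry(-q[4]));A.append(A[-1]*rx(s[1]*q[5]));return A
best=None
for s in product((1,-1),(1,-1)):
    E=[chain(q,s)[-1].inv()*Ro.from_euler('xyz',e) for q,p,e in D];e=max((x*E[0].inv()).magnitude() for x in E)
    if best is None or e<best[0]: best=(e,s,E[0])
e0,S,RT=best
def rows(q):
    A=chain(q,S);return np.hstack([A[i].as_matrix() for i in(0,1,2,4,5)])
M=np.vstack([rows(q) for q,_,_ in D]);b=np.hstack([p for _,p,_ in D]);X,*_=np.linalg.lstsq(M,b,rcond=1e-4)
def fk(q): return rows(q)@X,chain(q,S)[-1]*RT
lo=np.array([-3.07,-1.43,-1.02,-3.03,-3.05,-3.03]);hi=np.array([3.07,2.12,1.25,1.67,0,3.03])
from scipy.optimize import least_squares
def ik(p,R,q0):
    def f(q):
        a,B=fk(q);return np.r_[(a-p)*5,(R*B.inv()).as_rotvec()]
    r=least_squares(f,np.clip(q0,lo+.01,hi-.01),bounds=(lo,hi));return r.x,np.linalg.norm(r.fun)
if __name__=="__main__":
    np.set_printoptions(precision=3,suppress=True)
    print(best[0],S,RT.as_euler('xyz'));print(X.reshape(5,3));print('res mm',1e3*np.abs(M@X-b).max())
    for t in range(-50,81,10):
        out=[]
        for q0 in([.3,.2,-.2,0,-1.2,0],[.3,.2,-.2,-1.2,-.7,1.5],[.3,.2,-.2,1.2,-.7,-1.5]):
            q,e=ik(*pose((.511,.175,.085),8,t),q0)
            if e<2e-3: out.append(q)
        print(t,*out)
E
python3 kin.py
```

```text
0.001512370870179333 (-1, -1) [-1.571  0.    -1.571]
[[-0.    -0.     0.199]
 [ 0.    -0.     0.601]
 [ 0.464 -0.     0.   ]
 [ 0.203 -0.192 -0.   ]
 [ 0.203 -0.     0.   ]]
res mm 0.39625817928112816
-50
-40
-30
-20
-10 [ 0.758  0.214 -0.705  0.205 -0.518 -0.79 ] [ 0.758  0.214 -0.705  0.205 -0.518 -0.79 ] [ 0.758  0.214 -0.705  0.205 -0.518 -0.79 ]
0 [ 0.693  0.297 -0.486  0.    -0.788 -0.553] [ 0.693  0.297 -0.486  0.    -0.788 -0.553] [ 0.693  0.297 -0.486  0.    -0.788 -0.553]
10 [ 0.633  0.39  -0.312 -0.096 -1.025 -0.437] [ 0.633  0.39  -0.312 -0.096 -1.025 -0.437] [ 0.633  0.39  -0.312 -0.096 -1.025 -0.437]
20 [ 0.585  0.49  -0.159 -0.156 -1.242 -0.371] [ 0.585  0.49  -0.159 -0.156 -1.242 -0.371] [ 0.585  0.49  -0.159 -0.156 -1.242 -0.371]
30 [ 0.547  0.594 -0.02  -0.201 -1.446 -0.332] [ 0.547  0.594 -0.02  -0.201 -1.446 -0.332] [ 0.547  0.594 -0.02  -0.201 -1.446 -0.332]
40 [ 0.517  0.7    0.108 -0.24  -1.639 -0.312] [ 0.517  0.7    0.108 -0.24  -1.639 -0.312] [ 0.517  0.7    0.108 -0.24  -1.639 -0.312]
50 [ 0.494  0.805  0.226 -0.278 -1.823 -0.305] [ 0.494  0.805  0.226 -0.278 -1.823 -0.305] [ 0.494  0.805  0.226 -0.278 -1.823 -0.305]
60 [ 0.476  0.908  0.333 -0.32  -1.997 -0.309] [ 0.476  0.908  0.333 -0.32  -1.997 -0.309] [ 0.476  0.908  0.333 -0.32  -1.997 -0.309]
70 [ 0.462  1.006  0.426 -0.367 -2.162 -0.325] [ 0.462  1.006  0.426 -0.367 -2.162 -0.325] [ 0.462  1.006  0.426 -0.367 -2.162 -0.325]
80 [ 0.451  1.098  0.504 -0.425 -2.318 -0.354] [ 0.451  1.098  0.504 -0.425 -2.318 -0.354] [ 0.451  1.098  0.504 -0.425 -2.318 -0.354]
```

```bash
cat > feas.py <<'E'
from kin import *
np.set_printoptions(precision=2,suppress=True,linewidth=180)
def ok(h,yaw,t):
    for q0 in([h[1]/h[0]+.3,.2,-.4,0,-.7,0],[.0,.2,-.3,-1.2,-.6,1.5]):
        q,e=ik(*pose(h,yaw,t),q0)
        if e<2e-3 and q[4]<-.1: return q
if __name__=="__main__":
    for yaw in(8,25,40):
        a=np.radians(yaw);dr=np.array([-np.sin(a),np.cos(a)]);la=np.array([np.cos(a),np.sin(a)])
        hm=np.array([.515,.302])-.129*dr-.012*la
        for h in((.571,-.064),(.55,0),(.53,.07),tuple(hm)):
            for z in(.14,):
                l=[(t,ok((*h,z),yaw,t)) for t in range(-50,1,5)];l=[x for x in l if x[1] is not None];print(yaw,np.array(h),z,l[0] if l else None)
E
python3 feas.py
```

```text
8 [ 0.57 -0.06] 0.14 (-50, array([-0.15,  0.08, -0.57, -1.26, -0.23,  1.44]))
8 [0.55 0.  ] 0.14 (-25, array([ 0.37,  0.04, -0.95,  0.55, -0.18, -0.75]))
8 [0.53 0.07] 0.14 (-20, array([ 0.57,  0.04, -0.87,  0.41, -0.37, -0.79]))
8 [0.52 0.17] 0.14 (-20, array([ 0.76,  0.07, -0.88,  0.56, -0.39, -1.12]))
25 [ 0.57 -0.06] 0.14 (-50, array([-0.34,  0.16, -0.48, -1.23, -0.61,  1.72]))
25 [0.55 0.  ] 0.14 (-50, array([-0.19,  0.09, -0.55, -1.27, -0.49,  1.67]))
25 [0.53 0.07] 0.14 (-50, array([ 0.02,  0.03, -0.62, -1.29, -0.33,  1.56]))
25 [0.56 0.18] 0.14 (-25, array([ 0.67,  0.1 , -0.86,  0.5 , -0.2 , -0.7 ]))
40 [ 0.57 -0.06] 0.14 (-50, array([-0.4 ,  0.25, -0.37, -1.13, -0.86,  1.85]))
40 [0.55 0.  ] 0.14 (-50, array([-0.29,  0.18, -0.46, -1.18, -0.77,  1.82]))
40 [0.53 0.07] 0.14 (-50, array([-0.14,  0.11, -0.53, -1.23, -0.65,  1.77]))
40 [0.59 0.2 ] 0.14 (-50, array([ 0.21,  0.17, -0.46, -1.24, -0.39,  1.54]))
```

```bash
python3 - <<'E'
from feas import *
s=get_state();q=np.array(s['q']);R0=Ro.from_euler('xyz',s['ee_rot']);P0=s['eef_pos'];h0=P0-H*R0.apply([0,0,1])
yaw0=np.degrees(s['ee_rot'][2])+90
def run(a,b,q,n=8):
    for k in range(1,n+1):
        w=np.array(a)+(np.array(b)-np.array(a))*k/n;p,R=pose(w[:3],w[3],w[4]);q1,e=ik(p,R,q);print(w,q1,'%.4f'%e,'dq %.2f'%np.abs(q1-q).max());q=q1
    return q
a=(*h0,8.0,-34.5);b=(.545,.0,.14,8,-20);q=run(a,b,q);c=(.511,.175,.125,8,-20);q=run(b,c,q)
f=(.511,.175,.095,8,0);q=run(c,f,q,4)
E
```

```text
[  0.57  -0.06   0.15   8.   -32.69] [ 0.21  0.05 -0.95  0.47 -0.02 -0.52] 0.0336 dq 0.25
[  0.57  -0.05   0.15   8.   -30.88] [ 0.19  0.05 -0.98  0.64 -0.02 -0.68] 0.0238 dq 0.17
[  0.56  -0.04   0.14   8.   -29.06] [ 0.17  0.04 -1.02  0.8  -0.01 -0.83] 0.0097 dq 0.16
[  0.56  -0.03   0.14   8.   -27.25] [ 0.28  0.04 -0.96  0.58 -0.11 -0.7 ] 0.0000 dq 0.22
[  0.56  -0.02   0.14   8.   -25.44] [ 0.34  0.05 -0.9   0.42 -0.21 -0.59] 0.0000 dq 0.16
[  0.55  -0.02   0.14   8.   -23.62] [ 0.37  0.05 -0.86  0.34 -0.27 -0.54] 0.0000 dq 0.08
[  0.55  -0.01   0.14   8.   -21.81] [ 0.39  0.06 -0.82  0.29 -0.33 -0.51] 0.0000 dq 0.06
[  0.55   0.     0.14   8.   -20.  ] [ 0.41  0.07 -0.79  0.25 -0.39 -0.49] 0.0000 dq 0.06
[  0.54   0.02   0.14   8.   -20.  ] [ 0.46  0.06 -0.82  0.3  -0.37 -0.59] 0.0000 dq 0.10
[  0.54   0.04   0.14   8.   -20.  ] [ 0.51  0.06 -0.85  0.36 -0.36 -0.69] 0.0000 dq 0.10
[  0.53   0.07   0.13   8.   -20.  ] [ 0.56  0.06 -0.87  0.42 -0.35 -0.79] 0.0000 dq 0.10
[  0.53   0.09   0.13   8.   -20.  ] [ 0.6   0.06 -0.9   0.47 -0.34 -0.89] 0.0000 dq 0.10
[  0.52   0.11   0.13   8.   -20.  ] [ 0.64  0.06 -0.91  0.53 -0.33 -0.98] 0.0000 dq 0.09
[  0.52   0.13   0.13   8.   -20.  ] [ 0.68  0.06 -0.93  0.58 -0.33 -1.07] 0.0000 dq 0.09
[  0.52   0.15   0.13   8.   -20.  ] [ 0.72  0.07 -0.94  0.62 -0.33 -1.15] 0.0000 dq 0.08
[  0.51   0.17   0.12   8.   -20.  ] [ 0.76  0.08 -0.94  0.66 -0.33 -1.22] 0.0000 dq 0.07
[  0.51   0.17   0.12   8.   -15.  ] [ 0.78  0.13 -0.79  0.35 -0.47 -0.94] 0.0000 dq 0.31
[  0.51   0.17   0.11   8.   -10.  ] [ 0.76  0.18 -0.67  0.18 -0.59 -0.77] 0.0000 dq 0.18
[ 0.51  0.17  0.1   8.   -5.  ] [ 0.73  0.23 -0.57  0.07 -0.7  -0.64] 0.0000 dq 0.12
[0.51 0.17 0.1  8.   0.  ] [ 0.69  0.28 -0.48  0.   -0.81 -0.55] 0.0000 dq 0.11
```

```bash
python3 - <<'E'
from flip import *
seq([(.545,0,.14,8,-20)])
p0,R0=pose((.545,0,.14),8,-20);p,R=pose((.511,.175,.13),8,-12);print((p-p0)/.25,np.degrees((R*R0.inv()).as_rotvec())/30)
E
```

```text
(0.545, 0, 0.14, 8, -20) t [-0.146  0.244 -0.047] r [-0.155  0.469 -0.013]
[-0.15937338  0.69671509 -0.04676808] [-0.03711283  0.26407148  0.        ]
```

>>> apply_moves:
  steps:
    - {"translation":[-0.018,0.03,-0.006],"rotation":[-0.019,0.058,-0.001]}
    - {"translation":[-0.036,0.061,-0.012],"rotation":[-0.039,0.117,-0.003]}
    - {"translation":[-0.055,0.092,-0.018],"rotation":[-0.058,0.176,-0.005]}
    - {"translation":[-0.073,0.122,-0.024],"rotation":[-0.078,0.235,-0.006]}
    - {"translation":[-0.091,0.152,-0.03],"rotation":[-0.097,0.293,-0.008]}
    - {"translation":[-0.11,0.183,-0.036],"rotation":[-0.116,0.352,-0.01]}
    - {"translation":[-0.128,0.213,-0.042],"rotation":[-0.136,0.41,-0.011]}
    - {"translation":[-0.146,0.244,-0.047],"rotation":[-0.155,0.469,-0.013]}
    - {"translation":[-0.146,0.244,-0.047],"rotation":[-0.155,0.469,-0.013]}
    - {"translation":[-0.146,0.244,-0.047],"rotation":[-0.155,0.469,-0.013]}

```text
t: 34.75
eef_pos: [0.5605, 0.0028, 0.099]
ee_rot: [-2.791, 0.001, -1.43]
force: [-0.2, -0.3, -4.6]
width: 0.0208
gripper_force: 60.0
```

```bash
python3 - <<'E'
from flip import *
from cov import cover
np.set_printoptions(precision=3,suppress=True)
s=get_state();print(s['q'],s['force'],s['width'],s['gripper_force'],s['eef_pos'],s['ee_rot'])
cover(.1,((180,120,290,225),(225,150,330,270)))
seq([(.511,.175,.13,8,-12)])
E
```

```text
[ 0.415  0.066 -0.788  0.247 -0.389 -0.488] [-0.23  -0.348 -4.589] 0.020768653630776724 60.00559866428375 [0.561 0.003 0.099] [-2.791  0.001 -1.43 ]
top (187, 194, 36, 31) ((514.3492431640625, 124.66236877441406), (84.82927703857422, 98.62287902832031), 1.0271044969558716)
scene (285, 179, 44, 43) ((513.0194091796875, 130.3504638671875), (151.61026000976562, 102.82373046875), 14.743820190429688)
(0.511, 0.175, 0.13, 8, -12) t [-0.158  0.698 -0.046] r [-0.038  0.265  0.   ]
```

>>> apply_moves:
  steps:
    - {"translation":[-0.006,0.025,-0.001],"rotation":[-0.001,0.01,0]}
    - {"translation":[-0.018,0.08,-0.005],"rotation":[-0.004,0.03,0]}
    - {"translation":[-0.034,0.15,-0.01],"rotation":[-0.008,0.06,0]}
    - {"translation":[-0.054,0.24,-0.015],"rotation":[-0.012,0.09,0]}
    - {"translation":[-0.075,0.33,-0.02],"rotation":[-0.018,0.12,0]}
    - {"translation":[-0.095,0.42,-0.026],"rotation":[-0.023,0.16,0]}
    - {"translation":[-0.115,0.51,-0.032],"rotation":[-0.028,0.19,0]}
    - {"translation":[-0.134,0.59,-0.038],"rotation":[-0.032,0.22,0]}
    - {"translation":[-0.149,0.66,-0.043],"rotation":[-0.036,0.25,0]}
    - {"translation":[-0.158,0.698,-0.046],"rotation":[-0.038,0.265,0]}

```text
t: 35.68
eef_pos: [0.5205, 0.1785, 0.0874]
ee_rot: [-2.932, 0.0, -1.431]
force: [0.9, -0.2, -3.2]
width: 0.0204
gripper_force: 60.0
```

```bash
python3 - <<'E'
from flip import *
from cov import cover
np.set_printoptions(precision=3,suppress=True)
s=get_state();print(s['t'],s['q'],s['force'],s['eef_pos'],s['ee_rot'])
cover(.09,((100,120,250,260),(255,170,400,330)))
seq([(.511,.175,h,8,t) for h,t in((.11,-5),(.1,2),(.093,9),(.09,14))])
E
```

```text
35.6833 [ 0.776  0.136 -0.684  0.222 -0.593 -0.81 ] [ 0.905 -0.209 -3.235] [0.521 0.178 0.087] [-2.932  0.    -1.431]
scene (332, 207, 49, 48) ((475.995361328125, 306.4561767578125), (146.6411590576172, 102.465087890625), 11.721614837646484)
(0.511, 0.175, 0.11, 8, -5) t [-0.023 -0.01  -0.084] r [-0.033  0.231 -0.002]
(0.511, 0.175, 0.1, 8, 2) t [-0.045 -0.013 -0.125] r [-0.065  0.462 -0.002]
(0.511, 0.175, 0.093, 8, 9) t [-0.066 -0.016 -0.151] r [-0.098  0.693 -0.002]
(0.511, 0.175, 0.09, 8, 14) t [-0.081 -0.018 -0.16 ] r [-0.121  0.858 -0.002]
```

>>> apply_moves:
  steps:
    - {"translation":[-0.008,-0.003,-0.03],"rotation":[-0.011,0.08,0]}
    - {"translation":[-0.016,-0.006,-0.06],"rotation":[-0.022,0.16,0]}
    - {"translation":[-0.023,-0.01,-0.084],"rotation":[-0.033,0.231,0]}
    - {"translation":[-0.034,-0.011,-0.105],"rotation":[-0.049,0.346,0]}
    - {"translation":[-0.045,-0.013,-0.125],"rotation":[-0.065,0.462,0]}
    - {"translation":[-0.056,-0.015,-0.14],"rotation":[-0.082,0.58,0]}
    - {"translation":[-0.066,-0.016,-0.151],"rotation":[-0.098,0.693,0]}
    - {"translation":[-0.074,-0.017,-0.156],"rotation":[-0.11,0.78,0]}
    - {"translation":[-0.081,-0.018,-0.16],"rotation":[-0.121,0.858,0]}
    - {"translation":[-0.081,-0.018,-0.16],"rotation":[-0.121,0.858,0]}

```text
t: 36.62
eef_pos: [0.5012, 0.1712, 0.046]
ee_rot: [2.895, -0.001, -1.433]
force: [0.7, 0.1, -3.2]
width: 0.0206
gripper_force: 60.0
```

```bash
python3 - <<'E'
from flip import *
from cov import cover
np.set_printoptions(precision=3,suppress=True)
s=get_state();print(s['t'],s['q'],s['force'],s['moment'],s['eef_pos'],s['ee_rot'])
cover(.06,((100,120,250,260),(255,170,400,330)))
seq([(.511,.175,h,8,t) for h,t in((.087,20),(.081,27),(.074,34),(.069,40))])
E
```

```text
36.6167 [ 0.608  0.427 -0.244 -0.122 -1.124 -0.406] [ 0.743  0.118 -3.151] [-0.137 -1.356 -0.048] [0.501 0.171 0.046] [ 2.895 -0.001 -1.433]
(0.511, 0.175, 0.087, 8, 20) t [-0.018  0.007 -0.004] r [-0.026  0.2    0.003]
(0.511, 0.175, 0.081, 8, 27) t [-0.038  0.004 -0.02 ] r [-0.058  0.431  0.003]
(0.511, 0.175, 0.074, 8, 34) t [-0.056  0.001 -0.037] r [-0.091  0.662  0.003]
(0.511, 0.175, 0.069, 8, 40) t [-0.071 -0.001 -0.046] r [-0.118  0.86   0.003]
```

>>> apply_moves:
  steps:
    - {"translation":[-0.009,0.004,-0.002],"rotation":[-0.013,0.1,0]}
    - {"translation":[-0.018,0.007,-0.004],"rotation":[-0.026,0.2,0]}
    - {"translation":[-0.028,0.005,-0.012],"rotation":[-0.042,0.315,0]}
    - {"translation":[-0.038,0.004,-0.02],"rotation":[-0.058,0.431,0]}
    - {"translation":[-0.047,0.003,-0.028],"rotation":[-0.074,0.546,0]}
    - {"translation":[-0.056,0.001,-0.037],"rotation":[-0.091,0.662,0]}
    - {"translation":[-0.064,0,-0.042],"rotation":[-0.104,0.76,0]}
    - {"translation":[-0.071,-0.001,-0.046],"rotation":[-0.118,0.86,0]}
    - {"translation":[-0.071,-0.001,-0.046],"rotation":[-0.118,0.86,0]}
    - {"translation":[-0.071,-0.001,-0.046],"rotation":[-0.118,0.86,0]}

```text
t: 37.55
eef_pos: [0.4826, 0.1716, 0.035]
ee_rot: [2.444, 0.0, -1.432]
force: [-0.1, -0.1, -3.8]
width: 0.0205
gripper_force: 60.1
```

```bash
python3 - <<'E'
from flip import *
np.set_printoptions(precision=3,suppress=True)
s=get_state();print(s['t'],s['q'],s['force'],s['moment'],s['eef_pos'],s['ee_rot'])
im=grab_frame("scene");cv2.imwrite("pics/f_scene.png",im);m=camera_model("scene")
hsv=cv2.cvtColor(im,cv2.COLOR_BGR2HSV);k=cv2.inRange(hsv,(0,100,25),(10,255,255))|cv2.inRange(hsv,(170,100,25),(180,255,255));k[:200]=0;k[330:]=0;k[:,:255]=0;k[:,400:]=0
for c in cv2.findContours(k,0,2)[0]:
    if cv2.contourArea(c)>100: print(cv2.boundingRect(c),cv2.contourArea(c),cv2.boxPoints(cv2.minAreaRect(c)).ravel().round())
seq([(.511,.175,h,8,t) for h,t in((.067,46),(.067,54),(.069,62),(.071,68))])
E
```

```text
37.55 [ 0.518  0.717  0.098 -0.24  -1.612 -0.306] [-0.113 -0.077 -3.822] [ 0.223 -2.971 -0.141] [0.483 0.172 0.035] [ 2.444  0.    -1.432]
(0.511, 0.175, 0.067, 8, 46) t [-0.012 -0.005  0.003] r [-0.03   0.201  0.001]
(0.511, 0.175, 0.067, 8, 54) t [-0.028 -0.007  0.022] r [-0.067  0.465  0.001]
(0.511, 0.175, 0.069, 8, 62) t [-0.041 -0.009  0.051] r [-0.104  0.73   0.001]
(0.511, 0.175, 0.071, 8, 68) t [-0.048 -0.01   0.075] r [-0.132  0.928  0.001]
```

```bash
python3 - <<'E'
from flip import *
seq([(.511,.175,h,8,t) for h,t in((.069,40),(.058,40),(.058,45),(.059,50),(.06,54))])
E
```

```text
(0.511, 0.175, 0.069, 8, 40) t [ 0.001 -0.003 -0.002] r [-0.002  0.003  0.001]
(0.511, 0.175, 0.058, 8, 40) t [ 0.001 -0.003 -0.046] r [-0.002  0.003  0.001]
(0.511, 0.175, 0.058, 8, 45) t [-0.01  -0.005 -0.035] r [-0.025  0.168  0.001]
(0.511, 0.175, 0.059, 8, 50) t [-0.02  -0.006 -0.02 ] r [-0.048  0.333  0.001]
(0.511, 0.175, 0.06, 8, 54) t [-0.028 -0.007 -0.006] r [-0.067  0.465  0.001]
```

>>> apply_moves:
  steps:
    - {"translation":[0,0,-0.015],"rotation":[0,0,0]}
    - {"translation":[0,0,-0.03],"rotation":[0,0,0]}
    - {"translation":[0,0,-0.046],"rotation":[0,0,0]}
    - {"translation":[-0.003,-0.001,-0.043],"rotation":[-0.008,0.05,0]}
    - {"translation":[-0.007,-0.003,-0.039],"rotation":[-0.016,0.11,0]}
    - {"translation":[-0.01,-0.004,-0.035],"rotation":[-0.025,0.168,0]}
    - {"translation":[-0.015,-0.005,-0.027],"rotation":[-0.036,0.25,0]}
    - {"translation":[-0.02,-0.006,-0.02],"rotation":[-0.048,0.333,0]}
    - {"translation":[-0.024,-0.006,-0.013],"rotation":[-0.058,0.4,0]}
    - {"translation":[-0.028,-0.007,-0.006],"rotation":[-0.067,0.465,0]}

```text
t: 38.43
eef_pos: [0.4755, 0.1704, 0.0339]
ee_rot: [2.196, 0.0, -1.432]
force: [-1.0, 0.6, -3.9]
width: 0.0212
gripper_force: 60.1
```

```bash
python3 - <<'E'
from flip import *
np.set_printoptions(precision=3,suppress=True)
s=get_state();print(s['t'],s['q'],s['force'],s['moment'],s['eef_pos'],s['ee_rot'])
for n in("top","scene","wrist"):
    im=grab_frame(n);cv2.imwrite(f"pics/k_{n}.png",im);m=camera_model(n);hsv=cv2.cvtColor(im,cv2.COLOR_BGR2HSV)
    if n=="wrist": continue
    x0,y0,x1,y1=(100,130,215,265) if n=="top" else(255,200,400,310)
    for nm,k in(("gray",cv2.inRange(hsv,(0,0,60),(180,60,255))),("red",cv2.inRange(hsv,(0,100,30),(10,255,255))|cv2.inRange(hsv,(170,100,30),(180,255,255))),("green",cv2.inRange(hsv,(60,70,30),(95,255,255)))):
        Z=np.zeros_like(k);Z[y0:y1,x0:x1]=k[y0:y1,x0:x1];print(n,nm,[(cv2.boundingRect(c),int(cv2.contourArea(c))) for c in sorted(cv2.findContours(Z,0,2)[0],key=cv2.contourArea)[-3:]])
E
```

```text
38.4333 [ 0.486  0.877  0.263 -0.292 -1.861 -0.294] [-1.001  0.602 -3.852] [ 0.215 -3.802 -0.076] [0.475 0.17  0.034] [ 2.196  0.    -1.432]
top gray [((113, 130, 12, 28), 51), ((119, 130, 59, 58), 1229), ((146, 130, 69, 135), 3650)]
top red [((115, 144, 1, 1), 0), ((109, 139, 1, 1), 0), ((113, 137, 1, 1), 0)]
top green [((168, 218, 14, 35), 312), ((129, 165, 46, 64), 1493)]
scene gray [((289, 217, 22, 51), 179), ((255, 200, 47, 21), 397), ((255, 200, 145, 110), 6391)]
scene red [((304, 262, 1, 1), 0), ((297, 204, 3, 3), 0), ((355, 223, 16, 27), 222)]
scene green [((305, 274, 42, 28), 344), ((351, 240, 39, 47), 610)]
```

>>> apply_moves:
  steps:
    - {"translation":[0,0,0],"rotation":[0,0,0]}
    - {"translation":[0,0,0],"rotation":[0,0,0]}
    - {"translation":[0,0,0],"rotation":[0,0,0]}
    - {"translation":[0,0,0],"rotation":[0,0,0]}
    - {"translation":[0,0,0],"rotation":[0,0,0]}
    - {"translation":[0,0,0],"rotation":[0,0,0]}
    - {"translation":[0,0,0],"rotation":[0,0,0]}
    - {"translation":[0,0,0],"rotation":[0,0,0]}
    - {"translation":[0,0,0],"rotation":[0,0,0]}
    - {"translation":[0,0,0],"rotation":[0,0,0]}

```text
t: 39.42
eef_pos: [0.4754, 0.1701, 0.0342]
ee_rot: [2.196, 0.0, -1.431]
force: [0.6, 0.4, -1.6]
width: 0.0206
gripper_force: 60.1
```

```bash
python3 - <<'E'
from flip import *
np.set_printoptions(precision=3,suppress=True)
s=get_state();print(s['t'],s['force'],s['moment'],s['eef_pos'],s['ee_rot'])
m=camera_model("scene")
for f in("pics/k_scene.png",None):
    im=grab_frame("scene") if f is None else cv2.imread(f)
    if f is None: cv2.imwrite("pics/k2_scene.png",im)
    hsv=cv2.cvtColor(im,cv2.COLOR_BGR2HSV);k=cv2.inRange(hsv,(0,100,30),(10,255,255))|cv2.inRange(hsv,(170,100,30),(180,255,255));k[:200]=0;k[310:]=0;k[:,:255]=0;k[:,400:]=0
    for c in cv2.findContours(k,0,2)[0]:
        if cv2.contourArea(c)>20: print(cv2.boundingRect(c),cv2.contourArea(c),cv2.approxPolyDP(c,2,True).reshape(-1,2).tolist())
    d=np.abs(im.astype(int)-cv2.imread("pics/scene0.png")).sum(2)
# predicted cover corner image positions if rigid on the blade at theta=104, unslid
from prof import proj
a=np.radians(8);dr=np.array([-np.sin(a),np.cos(a),0]);la=np.array([np.cos(a),np.sin(a),0]);h=np.array([.511,.175,.0598])
for th in(90,104):
    t=np.radians(th)
    print(th,[proj(m,(h+dr*(.129+y)+la*(u*np.cos(t)-.043*np.sin(t))+np.array([0,0,1])*(-u*np.sin(t)-.043*np.cos(t))).reshape(1,3))[0].round().tolist() for u,y in((-.055,-.05),(-.055,.05),(.055,.05),(.055,-.05))])
E
```

```text
39.4167 [ 0.583  0.444 -1.617] [ 0.309 -3.341  0.014] [0.475 0.17  0.034] [ 2.196  0.    -1.431]
(355, 223, 16, 27) 222.0 [[359, 223], [355, 242], [364, 249], [370, 232]]
90 [[346.0, 209.0], [375.0, 227.0], [366.0, 248.0], [340.0, 231.0]]
104 [[344.0, 210.0], [373.0, 228.0], [369.0, 244.0], [343.0, 226.0]]
```

```bash
python3 - <<'E'
from feas import *
s=get_state();q=np.array(s['q']);R0=Ro.from_euler('xyz',s['ee_rot'])
W=[(.511,.175,.0598,8,54),(.5,.15,.16,8,30),(.51,-.06,.18,8,15),(.52,-.25,.18,11,0),(.535,-.3566,.15,11.3,-25),(.5425,-.3566,.08,11.3,-50),(.5425,-.3566,.054,11.3,-50)]
P=[pose(w[:3],w[3],w[4]) for w in W]
for i in range(1,len(W)):
    mx=0
    for k in range(1,7):
        w=np.array(W[i-1])+(np.array(W[i])-np.array(W[i-1]))*k/6;q1,e=ik(*pose(w[:3],w[3],w[4]),q);mx=max(mx,np.abs(q1-q).max(),e*100);q=q1
    print(W[i],q,'max %.2f'%mx,'t',np.round((P[i][0]-P[i-1][0])/.25,3),'r',np.round(np.degrees((P[i][1]*P[i-1][1].inv()).as_rotvec())/30,3))
E
```

```text
(0.5, 0.15, 0.16, 8, 30) [ 0.52  0.5  -0.01 -0.19 -1.56 -0.34] max 0.06 t [ 0.01 -0.09  0.35] r [ 0.11 -0.79  0.  ]
(0.51, -0.06, 0.18, 8, 15) [ 0.25  0.3  -0.24 -0.03 -1.29 -0.09] max 0.06 t [ 0.08 -0.83  0.06] r [ 0.07 -0.49  0.  ]
(0.52, -0.25, 0.18, 11, 0) [-0.11  0.25 -0.3   0.   -1.03  0.3 ] max 0.08 t [ 0.09 -0.75 -0.01] r [ 0.08 -0.49  0.1 ]
(0.535, -0.3566, 0.15, 11.3, -25) [-0.46  0.26 -0.27 -0.4  -0.72  0.92] max 0.14 t [ 0.13 -0.41 -0.1 ] r [ 0.16 -0.82  0.01]
(0.5425, -0.3566, 0.08, 11.3, -50) [-0.85  0.42 -0.27 -1.21 -0.79  1.92] max 0.18 t [ 0.09  0.01 -0.23] r [ 0.16 -0.82  0.  ]
(0.5425, -0.3566, 0.054, 11.3, -50) [-0.87  0.47 -0.28 -1.25 -0.78  2.  ] max 0.01 t [ 0.   0.  -0.1] r [0. 0. 0.]
```

>>> apply_moves:
  steps:
    - {"translation":[0,-0.005,0.05],"rotation":[0,0,0]}
    - {"translation":[0,-0.01,0.12],"rotation":[0,0,0]}
    - {"translation":[0,-0.02,0.2],"rotation":[0,0,0]}
    - {"translation":[0,-0.03,0.27],"rotation":[0.015,-0.1,0]}
    - {"translation":[0.002,-0.04,0.32],"rotation":[0.03,-0.22,0]}
    - {"translation":[0.004,-0.05,0.35],"rotation":[0.05,-0.35,0]}
    - {"translation":[0.006,-0.06,0.35],"rotation":[0.065,-0.47,0]}
    - {"translation":[0.008,-0.07,0.35],"rotation":[0.08,-0.59,0]}
    - {"translation":[0.01,-0.08,0.35],"rotation":[0.1,-0.7,0]}
    - {"translation":[0.01,-0.09,0.35],"rotation":[0.11,-0.79,0]}

```text
t: 40.3
eef_pos: [0.4784, 0.1474, 0.1247]
ee_rot: [2.62, 0.001, -1.431]
force: [0.1, -0.1, -2.5]
width: 0.0203
gripper_force: 60.0
```

>>> apply_moves:
  steps:
    - {"translation":[0.004,-0.04,0.003],"rotation":[0,-0.02,0]}
    - {"translation":[0.01,-0.11,0.01],"rotation":[0.01,-0.07,0]}
    - {"translation":[0.02,-0.2,0.015],"rotation":[0.018,-0.12,0]}
    - {"translation":[0.03,-0.3,0.02],"rotation":[0.026,-0.18,0]}
    - {"translation":[0.04,-0.4,0.03],"rotation":[0.034,-0.24,0]}
    - {"translation":[0.05,-0.5,0.04],"rotation":[0.042,-0.3,0]}
    - {"translation":[0.06,-0.6,0.045],"rotation":[0.05,-0.36,0]}
    - {"translation":[0.068,-0.7,0.05],"rotation":[0.058,-0.42,0]}
    - {"translation":[0.075,-0.78,0.055],"rotation":[0.065,-0.46,0]}
    - {"translation":[0.08,-0.83,0.06],"rotation":[0.07,-0.49,0]}

```text
t: 41.13
eef_pos: [0.4974, -0.0623, 0.1383]
ee_rot: [2.874, 0.0, -1.433]
force: [0.5, 0.4, -1.8]
width: 0.0206
gripper_force: 60.0
```

```bash
cat > chk.py <<'E'
from prof import *
np.set_printoptions(precision=3,suppress=True)
s=get_state();print(s['t'],s['q'],s['force'],s['eef_pos'],s['ee_rot'])
for n,(x0,y0,x1,y1) in(("top",(105,155,200,262)),("scene",(270,210,400,310))):
    im=grab_frame(n);cv2.imwrite(f"pics/z_{n}.png",im);m=camera_model(n);hsv=cv2.cvtColor(im,cv2.COLOR_BGR2HSV)
    g=cv2.inRange(hsv,(60,70,20),(95,255,255));G=np.zeros_like(g);G[y0:y1,x0:x1]=g[y0:y1,x0:x1]
    c=max(cv2.findContours(G,0,1)[0],key=cv2.contourArea);hull=cv2.convexHull(c);print(n,'mat',rect(m,hull,.004)[0])
    M=np.zeros_like(g);cv2.fillConvexPoly(M,hull,255);M=cv2.erode(M,np.ones((3,3)));I=cv2.bitwise_and(M,255-g)
    for c in sorted(cv2.findContours(I,0,1)[0],key=cv2.contourArea)[-2:]:
        if cv2.contourArea(c)>80:
            q=np.zeros_like(g);cv2.fillPoly(q,[c],255);print(n,'on mat',cv2.contourArea(c),rect(m,c,.01)[0],'mean hsv',np.array(cv2.mean(hsv,q)[:3]))
    r=cv2.inRange(hsv,(0,100,40),(10,255,255))|cv2.inRange(hsv,(170,100,40),(180,255,255));print(n,'red px on mat',int((cv2.bitwise_and(r,M)>0).sum()))
E
python3 chk.py
```

```text
41.1333 [ 0.244  0.303 -0.237 -0.029 -1.297 -0.094] [ 0.485  0.368 -1.835] [ 0.497 -0.062  0.138] [ 2.874  0.    -1.433]
top mat ((531.921142578125, 356.7313537597656), (93.42132568359375, 257.8263244628906), 87.77066802978516)
top on mat 143.0 ((510.0787048339844, 335.541015625), (112.86196899414062, 24.156848907470703), 5.804030418395996) mean hsv [106.761  15.185 177.277]
top red px on mat 5
scene mat ((533.5445556640625, 308.65960693359375), (197.0961456298828, 256.4346618652344), 87.00301361083984)
scene on mat 988.0 ((511.5108642578125, 292.46649169921875), (104.8424301147461, 117.92584228515625), 85.32421112060547) mean hsv [ 98.821   8.947 136.912]
scene red px on mat 0
```

>>> apply_moves:
  steps:
    - {"translation":[0.005,-0.04,0],"rotation":[0,-0.02,0.01]}
    - {"translation":[0.01,-0.11,0],"rotation":[0.01,-0.07,0.02]}
    - {"translation":[0.02,-0.2,0],"rotation":[0.02,-0.13,0.03]}
    - {"translation":[0.03,-0.29,0],"rotation":[0.03,-0.19,0.04]}
    - {"translation":[0.045,-0.38,-0.005],"rotation":[0.04,-0.25,0.05]}
    - {"translation":[0.055,-0.47,-0.005],"rotation":[0.05,-0.31,0.06]}
    - {"translation":[0.068,-0.56,-0.01],"rotation":[0.06,-0.37,0.07]}
    - {"translation":[0.078,-0.64,-0.01],"rotation":[0.07,-0.42,0.08]}
    - {"translation":[0.085,-0.71,-0.01],"rotation":[0.075,-0.46,0.09]}
    - {"translation":[0.09,-0.75,-0.01],"rotation":[0.08,-0.49,0.1]}

```text
t: 42.07
eef_pos: [0.5203, -0.2487, 0.1343]
ee_rot: [3.133, -0.001, -1.378]
force: [0.2, -0.3, -1.9]
width: 0.0203
gripper_force: 60.0
```

>>> apply_moves:
  steps:
    - {"translation":[0.013,-0.04,-0.01],"rotation":[0.016,-0.08,0]}
    - {"translation":[0.026,-0.08,-0.02],"rotation":[0.032,-0.16,0]}
    - {"translation":[0.039,-0.12,-0.03],"rotation":[0.048,-0.24,0]}
    - {"translation":[0.052,-0.16,-0.04],"rotation":[0.064,-0.33,0]}
    - {"translation":[0.065,-0.2,-0.05],"rotation":[0.08,-0.41,0]}
    - {"translation":[0.078,-0.25,-0.06],"rotation":[0.096,-0.49,0]}
    - {"translation":[0.091,-0.29,-0.07],"rotation":[0.112,-0.57,0]}
    - {"translation":[0.104,-0.33,-0.08],"rotation":[0.128,-0.66,0]}
    - {"translation":[0.117,-0.37,-0.09],"rotation":[0.144,-0.74,0.01]}
    - {"translation":[0.13,-0.41,-0.1],"rotation":[0.16,-0.82,0.01]}

```text
t: 42.9
eef_pos: [0.5532, -0.3498, 0.1092]
ee_rot: [-2.711, -0.002, -1.372]
force: [-0.6, 0.4, -2.0]
width: 0.0207
gripper_force: 60.0
```

```bash
python3 - <<'E'
from flip import *
s=get_state();print(s['q'].round(2))
seq([(.54,-.3566,.12,11.3,-38),(.5425,-.3566,.085,11.3,-50),(.5425,-.3566,.06,11.3,-50),(.5425,-.3566,.052,11.3,-50)])
E
```

```text
[-0.45  0.26 -0.28 -0.39 -0.72  0.9 ]
(0.54, -0.3566, 0.12, 11.3, -38) t [ 0.053 -0.006 -0.095] r [ 0.09  -0.435 -0.003]
(0.5425, -0.3566, 0.085, 11.3, -50) t [ 0.089 -0.001 -0.21 ] r [ 0.169 -0.828 -0.003]
(0.5425, -0.3566, 0.06, 11.3, -50) t [ 0.089 -0.001 -0.31 ] r [ 0.169 -0.828 -0.003]
(0.5425, -0.3566, 0.052, 11.3, -50) t [ 0.089 -0.001 -0.342] r [ 0.169 -0.828 -0.003]
```

>>> apply_moves:
  steps:
    - {"translation":[0.013,-0.001,-0.02],"rotation":[0.02,-0.1,0]}
    - {"translation":[0.026,-0.003,-0.045],"rotation":[0.045,-0.21,0]}
    - {"translation":[0.04,-0.005,-0.07],"rotation":[0.067,-0.32,0]}
    - {"translation":[0.053,-0.006,-0.095],"rotation":[0.09,-0.435,0]}
    - {"translation":[0.065,-0.004,-0.12],"rotation":[0.11,-0.54,0]}
    - {"translation":[0.075,-0.002,-0.15],"rotation":[0.13,-0.65,0]}
    - {"translation":[0.083,-0.001,-0.18],"rotation":[0.15,-0.75,0]}
    - {"translation":[0.089,-0.001,-0.21],"rotation":[0.169,-0.828,0]}
    - {"translation":[0.089,-0.001,-0.21],"rotation":[0.169,-0.828,0]}
    - {"translation":[0.089,-0.001,-0.21],"rotation":[0.169,-0.828,0]}

```text
t: 43.73
eef_pos: [0.5742, -0.3509, 0.0554]
ee_rot: [-2.273, 0.003, -1.375]
force: [-0.7, -0.9, -3.0]
width: 0.0206
gripper_force: 60.0
```

>>> apply_moves:
  steps:
    - {"translation":[0,0,-0.02],"rotation":[0,0,0]}
    - {"translation":[0,0,-0.04],"rotation":[0,0,0]}
    - {"translation":[0,0,-0.06],"rotation":[0,0,0]}
    - {"translation":[0,0,-0.08],"rotation":[0,0,0]}
    - {"translation":[0,0,-0.1],"rotation":[0,0,0]}
    - {"translation":[0,0,-0.105],"rotation":[0,0,0]}
    - {"translation":[0,0,-0.11],"rotation":[0,0,0]}
    - {"translation":[0,0,-0.115],"rotation":[0,0,0]}
    - {"translation":[0,0,-0.12],"rotation":[0,0,0]}
    - {"translation":[0,0,-0.12],"rotation":[0,0,0]}

```text
t: 44.57
eef_pos: [0.5752, -0.3502, 0.0267]
ee_rot: [-2.27, 0.001, -1.374]
force: [0.3, -0.3, -2.1]
width: 0.0206
gripper_force: 60.0
```

>>> apply_moves:
  steps:
    - {"translation":[0,0,-0.004],"rotation":[0,0,0]}
    - {"translation":[0,0,-0.008],"rotation":[0,0,0]}
    - {"translation":[0,0,-0.012],"rotation":[0,0,0]}
    - {"translation":[0,0,-0.014],"rotation":[0,0,0]}
    - {"translation":[0,0,-0.014],"rotation":[0,0,0]}
    - {"translation":[0,0,-0.014],"rotation":[0,0,0]}
    - {"translation":[0,0,-0.014],"rotation":[0,0,0]}
    - {"translation":[0,0,-0.014],"rotation":[0,0,0]}
    - {"translation":[0,0,-0.014],"rotation":[0,0,0]}
    - {"translation":[0,0,-0.014],"rotation":[0,0,0]}

```text
t: 45.4
eef_pos: [0.5753, -0.3502, 0.0234]
ee_rot: [-2.27, 0.0, -1.374]
force: [1.4, -1.0, -0.3]
width: 0.0204
gripper_force: 60.0
```

>>> apply_moves:
  steps:
    - {"translation":[0,0,0],"rotation":[0,0,0]}
    - {"translation":[0,0,0],"rotation":[0,0,0]}
    - {"translation":[0,0,0],"rotation":[0,0,0]}
    - {"translation":[0,0,0],"rotation":[0,0,0]}
    - {"translation":[0,0,0],"rotation":[0,0,0]}
    - {"translation":[0,0,0],"rotation":[0,0,0]}
    - {"translation":[-0.06,-0.012,0.052],"rotation":[0,0,0]}
    - {"translation":[-0.14,-0.028,0.12],"rotation":[0,0,0]}
    - {"translation":[-0.22,-0.044,0.19],"rotation":[0,0,0]}
    - {"translation":[-0.3,-0.06,0.257],"rotation":[0,0,0]}
  jaw: 0.1

```text
t: 46.23
eef_pos: [0.4993, -0.3649, 0.088]
ee_rot: [-2.271, 0.001, -1.374]
force: [0.4, -0.7, -0.1]
width: 0.0398
gripper_force: 0.0
```

```bash
python3 chk.py; python3 - <<'E'
from h import *
np.set_printoptions(precision=1,suppress=True)
for n,roi in(("top",(340,150,400,240)),("scene",(170,100,240,160))):
    im=cv2.imread(f"pics/z_{n}.png");m=camera_model(n);b,_=blobs(im,(6,140,60),(20,255,255),20,roi)
    for c in b[:1]:
        for z in(.042,.052,.062): r,_=rect(m,c,z);print(n,z,np.array(r[0]),r[1],r[2])
E
```

```text
46.2333 [-0.967  0.332 -0.315 -1.13  -0.89   1.909] [ 0.432 -0.662 -0.052] [ 0.499 -0.365  0.088] [-2.271  0.001 -1.374]
top mat ((529.405029296875, 303.6409606933594), (199.47232055664062, 258.49072265625), 87.05179595947266)
top on mat 1173.0 ((508.0314025878906, 287.33184814453125), (103.73927307128906, 112.10016632080078), 84.84674072265625) mean hsv [109.292  12.695 145.452]
top red px on mat 2
scene mat ((533.1345825195312, 308.6797180175781), (197.0260772705078, 256.8846740722656), 86.98130798339844)
scene on mat 982.5 ((511.5789489746094, 292.6820373535156), (104.41897583007812, 116.94354248046875), 85.28280639648438) mean hsv [ 98.424   9.06  123.685]
scene red px on mat 0
top 0.042 [ 545.4 -379.3] (21.330352783203125, 109.39313507080078) 10.339078903198242
top 0.052 [ 544.2 -377. ] (21.178247451782227, 108.61292266845703) 10.33908462524414
top 0.062 [ 543.  -374.6] (21.026077270507812, 107.83275604248047) 10.33908462524414
scene 0.042 [ 540.4 -387.1] (21.946802139282227, 111.82283020019531) 10.308136940002441
scene 0.052 [ 546.6 -376.6] (21.723901748657227, 110.68714141845703) 10.308149337768555
scene 0.062 [ 552.8 -366.1] (21.501007080078125, 109.5514907836914) 10.308154106140137
```

```bash
python3 -c "
from station import *
print(job_done())"
```

```text
the job is handed in; nothing more can be done
None
```

I handed the job in at 46 s of the 72 s limit. By the cameras, the cover lies on the mat ribbed back up, about 22 mm (mat x) and 16 mm (mat y) from its centre. The spatula lies flat and released on the bare bench. The station returned no verdict, so I don't know the score.

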